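Sift the nuts out of the mixed parts

TASK

Take the sieve by its grip bar and, keeping it down on the runners of the blue bin, slide it until it presses lightly on the left stop screw, then likewise on the right one, to feel the stroke that you have. Shake it side to side between the stops, without ramming them, jamming it or touching the nuts, until all five nuts have dropped into the bin; only then lift it off with the large parts still in it, and set it down flat and squarely in the middle of the green mat.

Things in the scene. Friction and masses are not known exactly. Their poses are not given: they have to be found in the camera images.
- sieve: Loose aluminium sorting sieve: open pan 114 (x) x 172 (y) x 35 high, walls and floor 4 thick, 0.3 to 0.45 kg empty, with a grip bar on a bow over its middle. Origin: centre of the pan's underside; x short side, y long side, z up. At the start it sits on the bin's runners, within 8 of mid-stroke. It is smooth (friction with nuts and bin about 0.25).
- bin: Blue open catch bin, fixed to the bench, 130 (x) x 272 (y); origin at the centre of its underside, z up, +y is its left end as the robot sees it. Inner floor 4 above the origin, inner space 102 (x) x 244 (y). A stop block stands on each end.
- mat: Green flat plastic mat fixed on the bench, 180 (x) x 230 (y) x 4 thick; origin at the centre of its underside, y along its long side.
- bearing: Large part: grey ball bearing, 42 diameter x 13, lying in the sieve over a grid. Origin: centre of its underside as it lay at the start.
- relay_0: Large part: plug-in relay with clear cover and black base, 29 x 23 x 36, standing in the sieve over a grid at the start. Origin: centre of its underside at the start; it may topple, which does not matter.
- relay_1: Large part: plug-in relay with clear cover and black base, 29 x 23 x 36, standing in the sieve over a grid at the start. Origin: centre of its underside at the start; it may topple, which does not matter.
- stop_left: Aluminium stop block 50 (x) x 14 (y) x 43 high on the left (+y) end of the bin; origin at the centre of its underside, 129 along y from the bin's centre and 42 above its underside. It carries a stop screw with a soft black rubber tip, which gives a little when pressed; block and screw are rigid.
- stop_right: Aluminium stop block 50 (x) x 14 (y) x 43 high on the right (-y) end of the bin; origin at the centre of its underside, 129 along y from the bin's centre and 42 above its underside. It carries a stop screw with a soft black rubber tip, which gives a little when pressed; block and screw are rigid.
- nut_0: Small part: brass-coloured hexagon nut, 15 across x 7 thick, 12 g, lying on the solid middle of the sieve at the start. Origin: centre of one face.
- nut_1: Small part: brass-coloured hexagon nut, 15 across x 7 thick, 12 g, lying on the solid middle of the sieve at the start. Origin: centre of one face.
- nut_2: Small part: brass-coloured hexagon nut, 15 across x 7 thick, 12 g, lying on the solid middle of the sieve at the start. Origin: centre of one face.
- nut_3: Small part: brass-coloured hexagon nut, 15 across x 7 thick, 12 g, lying on the solid middle of the sieve at the start. Origin: centre of one face.
- nut_4: Small part: brass-coloured hexagon nut, 15 across x 7 thick, 12 g, lying on the solid middle of the sieve at the start. Origin: centre of one face.
- sieve_grip (a point): Centre of the sieve's black upright grip bar, 64 (x) x 14 (y) x 28 (z), 96 above the pan's underside; grip it from above across its 14 mm. Axes as the sieve's.
- sieve_floor (a point): Middle of the pan's floor, upper side. The floor is solid for 52 along y; beyond, at either end, it is a grid of 2 rows x 4 holes, each about 21 (x) x 26 (y), up to the end walls. Nuts that slide onto a grid drop through; the large parts cannot.
- bin_runners (a point): Mid-stroke point, level with the tops of the bin's two long walls (45 above its underside): the runners on which the pan slides along y. Guide fences 12 high outside the runners leave the pan 2.5 clearance either side in x.
- stop_face_left (a point): Point on the inner face of the left stop block, 122 from the bin's centre along y, where the rubber tip (16 diameter) stands out towards the sieve's end wall by 4 to 16 mm. How far is set anew each time and is not measured: find it by touch. It so limits the sieve's slide to 20 to 32 mm from mid-stroke.
- stop_face_right (a point): Point on the inner face of the right stop block, 122 from the bin's centre along y, where the rubber tip (16 diameter) stands out towards the sieve's end wall by 4 to 16 mm. How far is set anew each time and is not measured: find it by touch. It so limits the sieve's slide to 20 to 32 mm from mid-stroke.
There are look-alikes about, which are no part of the job. Several things have the shape of the bearing; the one meant has the colours described above.

How it is judged:
By the outcome, as a careful person would: the job done as asked, in the order asked, and still so for the second after the job is handed in, with the robot touching nothing.
It also fails if it takes over 72 s, if anything falls off the work surface, if the arm or the gripper's body presses on something with over 40 N, if the wrist force passes 120 N, or if a joint passes its speed limit or range.

ROBOT

A 7-joint arm with a two-finger parallel gripper is mounted at the origin on a cart in front of the work surface, level with it; the furniture and walls round the work are solid. World frame = base frame: x ahead of the robot, y to its left, z up, the work surface at z = 0. Lengths are in m, angles in degrees, forces in N, time in s.
With the tool pointing down it reaches from about 0.425 to 0.875 m from the base axis. Payload 4.7 kg.
Tool frame: the origin (TCP) lies at the very end of the fingers, on their centre line; the grasp point (between the pads) lies 19 mm behind it; y points along the fingers, z is the direction in which the jaws open and shut, and the axes are right-handed (so a half turn about y gives the same grasp; the last joint's range is limited). The gripper opens to 85 mm and grips with 20 to 120 N. Pads are 22 mm wide; open, the fingers measure 114 mm over their backs; the gripper's body (76 mm by 85 mm) begins 54 mm behind the grasp point. The pads swing forward as they close: fully open they stand 13 mm farther back than shut.
Start: joints at [-66.744, 18.392, -4.016, 83.108, 1.295, 78.541, -3.26], TCP at [0.248, 0.601, 0.231] pointing down, gripper open.
Joint ranges: [-163.93, 163.93], [-17.29, 119.83], [-79.2, 71.16], [3.27, 140.29], [-89.18, 269.18], [5.43, 117.66], [-154.24, 154.24]. Speed limits (degrees/s): [147.25, 147.25, 180, 180, 180, 180, 180].

INTERFACE

Orientations are given as a 3x3 rotation matrix whose columns are the frame's x, y, z axes.
In Python, from cell import manip gives the robot as it stands. The module is installed in compiled form; this text tells all that it offers.
- The arm moves only by the tool servo_tool, never from a script. Its argument "steps" is a list of rows, each an object with "delta_pos": the shift along the tool's x, y, z in m, a list of three; "twist": the turn, a rotation vector about the tool's x, y, z in degrees, a list of three; "gripper": the finger opening in m, from 0 to 0.0854. In form: [{"delta_pos": [x, y, z], "twist": [wx, wy, wz], "gripper": gripper}, ...]. A call has 1 to 20 rows; each row shifts and turns the commanded pose from where the row before left it, along the tool's axes as they then stand; what a row does not reach is not made up. A row lasts 1/12 s, in which the tool goes at most 41.7 mm and 7.16 degrees, less where a joint would pass 70% of its speed; a pose out of reach is approached as far as the arm can. A call is refused whole if a number of a shift passes 0.0417 or a number of a turn 7.16, either way. A call with a gripper value outside its range is refused whole. The fingers move at their own pace and stop on an object; "grip_force" is the grip in N (left out, the last holds). Time passes only in rows, so rows that do not move let the fingers close. It gives the time, the measured TCP pose, the force and the opening at its end, in the units of the state.
- manip.observe(): the state, without advancing time (a new reading comes with each control period).
- manip.capture(name): name is "scene" or "top"; returns (picture, depth): 420x560x3 uint8, red, green, blue; 420x560 float32, m along the optical axis (not along the pixel's ray), 0 where there is no reading.
- manip.camera_params(name): a dict with "fx", "fy", "cx", "cy" (pixels), "distortion" ([k1, k2, p1, p2, k3] as OpenCV has them; the pictures are not rectified), "cam_to_world" (4x4, takes a point from camera to world coordinates). Camera axes: x right, y up, looking along -z (the intrinsics and any distortion apply to the point x, -y, -z); pixel columns grow to the right and rows downward; lengths in m; the calibration is good to about 2 mm. A picture is of the moment at which its call begins. camera_params takes no time and is no camera call.
- manip.job_done(): hands the job in, once; it reports no verdict.
The state is a dict: "time": time; "joints": joint angles; "qd": joint speeds; "joint_torque": joint torques, N m; "tcp_pos": TCP position; "ee_rot": TCP orientation; "force": force on the tool from outside, world axes, zero at the start; "wrist_torque": the same for the moment, N m; "opening": finger opening in m.
Only numpy, scipy, OpenCV 4.12 (cv2) and the standard library are available. Lean on these libraries where they do the work, as an engineer would, in place of code of your own. Each camera call takes 0.05 s, during which the arm holds its last target. There are 200 camera calls.

## Working session

There is one attempt and no reset: what is moved stays moved. The work goes in short steps, Python scripts to look and compute and a tool call to move; the robot and the scene stay as the last step left them, time stands still between calls to the robot, and variables do not carry over. Pictures are saved under pics/ and viewed, about 8 in all and at most 12, crops included, and the job is handed in when it is done.

Besides the shell and the picture viewer there is one more tool, called after "Call:" as name(argument=value, ...), one argument or row to a line, values as JSON. servo_tool: Moves the arm, as the interface text tells. Its arguments: {"type":"object","properties":{"steps":{"type":"array"},"grip_force":{"type":"number"}},"required":["steps"]}

```bash
mkdir -p pics
cat > h.py <<'E'
import numpy as np, cv2
from cell import manip
def cap(n,f=None):
    im,d=manip.capture(n)
    if f: cv2.imwrite('pics/'+f,im[:,:,::-1])
    return im,d
def world(n,d,u,v,z=None):
    """pixel(s)->world using depth, or plane z if given"""
    p=manip.camera_params(n);K=np.array([[p['fx'],0,p['cx']],[0,p['fy'],p['cy']],[0,0,1.]])
    q=cv2.undistortPoints(np.array([[[u,v]]],float),K,np.array(p['distortion'],float))[0,0]
    r=np.array([q[0],-q[1],-1.]);T=np.array(p['cam_to_world'])
    rw=T[:3,:3]@r;o=T[:3,3]
    if z is not None: s=(z-o[2])/rw[2]
    else: s=d[int(round(v)),int(round(u))]
    return o+s*rw
E
python3 - <<'E'
from h import *
a,d=cap('scene','s0.png');b,e=cap('top','t0.png');np.savez('d0.npz',s=d,t=e)
print(manip.observe());
for n in('scene','top'):print(manip.camera_params(n)['cam_to_world'])
E
```

```text
{'time': 0.1, 'joints': array([-66.74394307,  18.43694306,  -4.01656915,  83.16756165,
         1.29319105,  78.54106091,  -3.2607264 ]), 'qd': array([ 0.00480205, -0.09946234,  0.05121005, -0.24126132, -0.02729423,
       -0.01773762, -0.04208441]), 'joint_torque': array([-6.68994016e-04, -4.94880295e+01, -3.84099623e-01, -3.15208125e+01,
        1.31518749e-02,  7.45688594e-03, -2.17068219e-05]), 'tcp_pos': array([0.24804191, 0.60029226, 0.23031192]), 'ee_rot': array([[ 9.24235995e-01, -6.15578287e-04,  3.81821224e-01],
       [-3.81821716e-01, -1.64220875e-03,  9.24234537e-01],
       [ 5.80914412e-05, -9.99998462e-01, -1.75282959e-03]]), 'force': array([0.55544159, 0.43267783, 0.5520636 ]), 'wrist_torque': array([ 0.00239417,  0.02696491, -0.00711945]), 'opening': 0.08524661024911219}
[[-0.62007317  0.38869139 -0.68148974 -0.3970144 ]
 [-0.78448294 -0.29634709  0.54476134  0.6068494 ]
 [ 0.00978654  0.87240897  0.48867864  0.70310931]
 [ 0.          0.          0.          1.        ]]
[[ 9.61161176e-03  9.98698093e-01 -5.00972729e-02  3.93278918e-01]
 [-9.99953422e-01  9.55556744e-03 -1.35809980e-03 -6.75733048e-02]
 [-8.77623809e-04  5.01079930e-02  9.98743420e-01  1.03382563e+00]
 [ 0.00000000e+00  0.00000000e+00  0.00000000e+00  1.00000000e+00]]
```

View pics/s0.png

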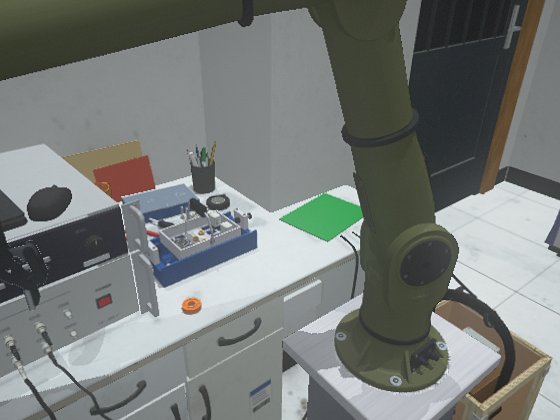

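View pics/t0.png

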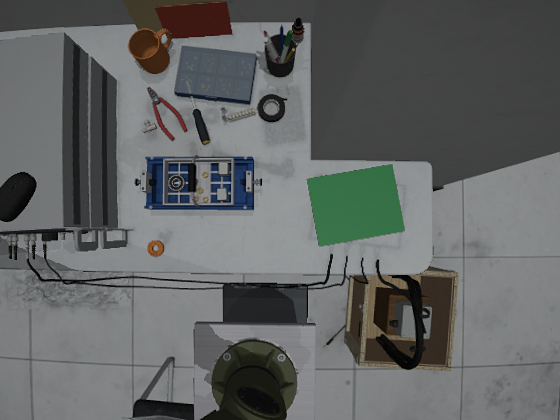

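Scene: sieve with dark grip bar at about (191,178) in the top view. Bin spans (146–255, 156–210), the mat is at (355,206), and the instrument is on the left. Bearing shapes: grey disc in the sieve at (177,183), orange ring at (156,248), black tape at (271,107).

Run:
```python
from h import *
a=cv2.imread('pics/t0.png');cv2.imwrite('pics/t0c.png',cv2.resize(a[145:220,135:270],None,fx=5.9,fy=5.9,interpolation=cv2.INTER_CUBIC))
z=np.load('d0.npz');d=z['t']
p=manip.camera_params('top');print(p['fx'],p['cx'],p['cy'],p['distortion'])
for n,u,v in[('matTL',307,180),('matTR',393,165),('matBR',405,232),('matBL',319,247),('mat',355,206),('bar',191,178),('bench',280,200),('instr',40,100),('instr',60,220),('i2',90,150),('i3',110,200),('arm',13,190),('box',215,70),('cup',150,50),('pens',290,40),('bar2',192,168),('bar3',192,188)]: print(n,world('top',d,u,v).round(4))
# bar points
w=np.array([world('top',d,u,v) for u in range(140,262) for v in range(150,216)])
s=w[(w[:,2]>.10)];print(len(s),s.min(0),s.max(0),s.mean(0))
```

```text
396.47840887923013 280.66684036555324 211.23822756924665 [-0.09904107  0.          0.          0.          0.        ]
matTL [ 0.5276 -0.1343  0.0023]
matTR [ 0.57   -0.3616  0.0041]
matBR [ 3.936e-01 -3.937e-01 -2.000e-04]
matBL [ 0.353  -0.1666  0.0024]
mat [ 0.4603 -0.2596  0.0071]
bar [0.5103 0.1358 0.1533]
bench [ 0.4742 -0.0642  0.0038]
instr [0.6538 0.4268 0.277 ]
instr [0.4097 0.3687 0.2777]
i2 [0.573  0.3706 0.1606]
i3 [0.4663 0.3626 0.0602]
arm [0.4659 0.452  0.3084]
box [0.8087 0.1078 0.0404]
cup [0.8808 0.2938 0.009 ]
pens [ 0.8567 -0.085   0.1104]
bar2 [0.5326 0.1336 0.1553]
bar3 [0.4876 0.1326 0.1549]Traceback (most recent call last):
  File "<stdin>", line 7, in <module>
  File "h.py", line 9, in world
    p=manip.camera_params(n);K=np.array([[p['fx'],0,p['cx']],[0,p['fy'],p['cy']],[0,0,1.]])
ValueError: time passes only in moves, steps and waits
```

View pics/t0c.png

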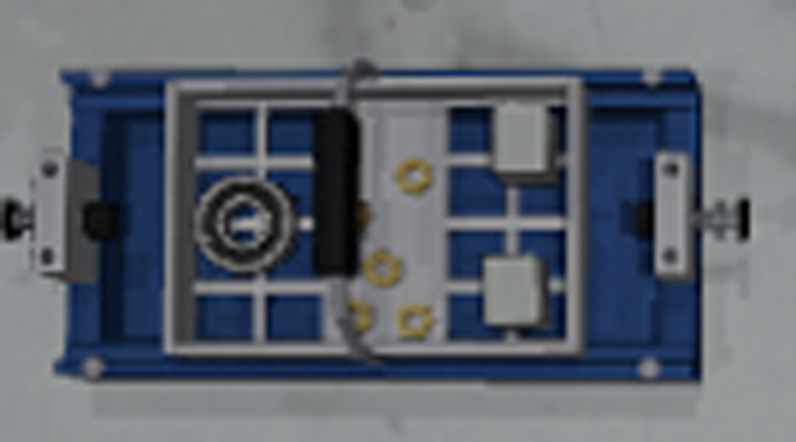

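Crop: grip bar spans (337,108)–(337,272), with the grey bearing at (245,223) in the left grid and relays at (522,142) and (513,290) on the right. Five nuts are on the solid middle at (413,175), (360,215), (380,268), (358,318) and (413,320). The rubber tips are at (100,220) and (645,218).

Run:
```python
from h import *
P=manip.camera_params('top')
import h
class M:camera_params=staticmethod(lambda n:P)
h.manip=M
c=lambda u,v,z:world('top',None,135+(u+.5)/5.9-.5,145+(v+.5)/5.9-.5,z)
def rep(n,pts,z):
    w=np.array([c(u,v,z) for u,v in pts]);e1=w[1]-w[0];e2=w[2]-w[3]
    print(n,w.mean(0).round(4),'len',np.linalg.norm(e1).round(4),np.linalg.norm(e2).round(4),np.linalg.norm(w[2]-w[1]).round(4),'yaw',[np.degrees(np.arctan2(-e[0],-e[1])*-1*-1).round(2) for e in(e1,e2)])
rep('pan',[(166,80),(584,80),(583,354),(165,354)],.080)
rep('bin',[(62,73),(697,73),(700,378),(57,373)],.057)
print('bar',c(337,108,.155),c(337,272,.155))
print('blocks',c(50,165,.085),c(55,262,.085),c(672,165,.085),c(673,262,.085))
w=[world('top',None,u,v,.004) for u,v in((307,180),(393,165),(405,232),(319,247))]
print(np.round(w,4),np.mean(w,0));
z=np.load('d0.npz');d=z['t'][150:216,140:262]
w=np.array([world('top',z['t'],u,v) for u in range(165,215) for v in range(155,212)])
s=w[w[:,2]>.14];print(len(s),s.min(0),s.max(0),np.median(s,0))
# mat colour
im=cv2.imread('pics/t0.png').astype(int);m=((im[:,:,1]>im[:,:,0]+50)&(im[:,:,1]>im[:,:,2]+50)).astype(np.uint8)
n,l,st,cc=cv2.connectedComponentsWithStats(m);k=1+st[1:,4].argmax()
r=cv2.boxPoints(cv2.minAreaRect(np.argwhere(l==k)[:,::-1].astype(np.float32)));w=np.array([world('top',None,u,v,.004) for u,v in r])
print(r,w.round(4),w.mean(0),[np.linalg.norm(w[i]-w[i-1]) for i in range(4)],[np.degrees(np.arctan2(*(w[i]-w[i-1])[1::-1])) for i in range(4)])
```

```text
pan [0.5122 0.1358 0.08  ] len 0.1746 0.1733 0.1133 yaw [np.float64(-0.21), np.float64(-0.51)]
bin [0.5121 0.1394 0.057 ] len 0.272 0.2731 0.1289 yaw [np.float64(-0.21), np.float64(-0.09)]
bar [0.54427987 0.13467354 0.155     ] [0.48149706 0.13311153 0.155     ]
blocks [0.53221307 0.27052601 0.085     ] [0.49189986 0.26708568 0.085     ] [0.53355604 0.01223824 0.085     ] [0.49371245 0.01123541 0.085     ]
[[ 0.5273 -0.1342  0.004 ]
 [ 0.57   -0.3616  0.004 ]
 [ 0.3936 -0.3924  0.004 ]
 [ 0.353  -0.1665  0.004 ]] [ 0.46099485 -0.2636744   0.004     ]
249 [ 0.39327892 -0.0675733   0.14014825] [0.55112781 0.1435373  1.03382563] [0.50996312 0.13401845 0.1547063 ]Traceback (most recent call last):
  File "<stdin>", line 21, in <module>
ValueError: attempt to get argmax of an empty sequence
```

Call:
servo_tool(
  steps=[
    {"delta_pos": [0,-0.035,0],"twist": [0,0,0],"gripper": 0.085},
    {"delta_pos": [0,-0.035,0],"twist": [0,0,0],"gripper": 0.085},
    {"delta_pos": [0,-0.035,0],"twist": [0,0,0],"gripper": 0.085},
    {"delta_pos": [0,-0.035,0],"twist": [0,0,0],"gripper": 0.085},
  ],
)

```text
time: 0.43
tcp_pos: [0.248, 0.6003, 0.3723]
ee_rot: [[0.924, -0.0, 0.382], [-0.382, -0.001, 0.924], [0.0, -1.0, -0.001]]
force: [0.0, 1.6, -1.0]
opening: 0.0849
```

Call:
servo_tool(
  steps=[
    {"delta_pos": [0,0,0],"twist": [0,-5.7,0],"gripper": 0.085},
    {"delta_pos": [0,0,0],"twist": [0,-5.7,0],"gripper": 0.085},
    {"delta_pos": [0,0,0],"twist": [0,-5.7,0],"gripper": 0.085},
    {"delta_pos": [0,0,0],"twist": [0,-5.7,0],"gripper": 0.085},
    {"delta_pos": [0.0165,0,-0.0291],"twist": [0,0,0],"gripper": 0.085},
    {"delta_pos": [0.0165,0,-0.0291],"twist": [0,0,0],"gripper": 0.085},
    {"delta_pos": [0.0165,0,-0.0291],"twist": [0,0,0],"gripper": 0.085},
    {"delta_pos": [0.0165,0,-0.0291],"twist": [0,0,0],"gripper": 0.085},
    {"delta_pos": [0.0165,0,-0.0291],"twist": [0,0,0],"gripper": 0.085},
    {"delta_pos": [0.0165,0,-0.0291],"twist": [0,0,0],"gripper": 0.085},
    {"delta_pos": [0.0165,0,-0.0291],"twist": [0,0,0],"gripper": 0.085},
    {"delta_pos": [0.0165,0,-0.0291],"twist": [0,0,0],"gripper": 0.085},
    {"delta_pos": [0.0165,0,-0.0291],"twist": [0,0,0],"gripper": 0.085},
    {"delta_pos": [0.0165,0,-0.0291],"twist": [0,0,0],"gripper": 0.085},
    {"delta_pos": [0.0165,0,-0.0291],"twist": [0,0,0],"gripper": 0.085},
    {"delta_pos": [0.0165,0,-0.0291],"twist": [0,0,0],"gripper": 0.085},
    {"delta_pos": [0.0165,0,-0.0291],"twist": [0,0,0],"gripper": 0.085},
    {"delta_pos": [0.0165,0,-0.0291],"twist": [0,0,0],"gripper": 0.085},
    {"delta_pos": [0.0165,0,-0.0291],"twist": [0,0,0],"gripper": 0.085},
    {"delta_pos": [0.0165,0,-0.0291],"twist": [0,0,0],"gripper": 0.085},
  ],
)

```text
time: 2.1
tcp_pos: [0.5154, 0.1352, 0.3711]
ee_rot: [[1.0, -0.0, -0.006], [0.006, 0.0, 1.0], [-0.0, -1.0, 0.0]]
force: [0.6, -0.3, -0.0]
opening: 0.085
```

Call:
servo_tool(
  steps=[
    {"delta_pos": [-0.003,0.03,-0.001],"twist": [0,0,0],"gripper": 0.05},
    {"delta_pos": [0,0.03,0],"twist": [0,0,0],"gripper": 0.05},
    {"delta_pos": [0,0.03,0],"twist": [0,0,0],"gripper": 0.05},
    {"delta_pos": [0,0.03,0],"twist": [0,0,0],"gripper": 0.05},
    {"delta_pos": [0,0.03,0],"twist": [0,0,0],"gripper": 0.05},
    {"delta_pos": [0,0.03,0],"twist": [0,0,0],"gripper": 0.05},
    {"delta_pos": [0,0.02,0],"twist": [0,0,0],"gripper": 0.05},
    {"delta_pos": [0,0,0],"twist": [0,0,0],"gripper": 0.05},
  ],
)

```text
time: 2.77
tcp_pos: [0.5085, 0.1347, 0.1662]
ee_rot: [[1.0, -0.009, -0.006], [0.006, -0.004, 1.0], [-0.009, -1.0, -0.003]]
force: [-0.7, -0.2, -0.2]
opening: 0.0498
```

Run:
```python
from h import *
a,d=cap('scene');cv2.imwrite('pics/s1.png',cv2.resize(a[150:310,110:310,::-1],None,fx=3.9,fy=3.7,interpolation=cv2.INTER_CUBIC))
```

```text
(no output)
```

View pics/s1.png

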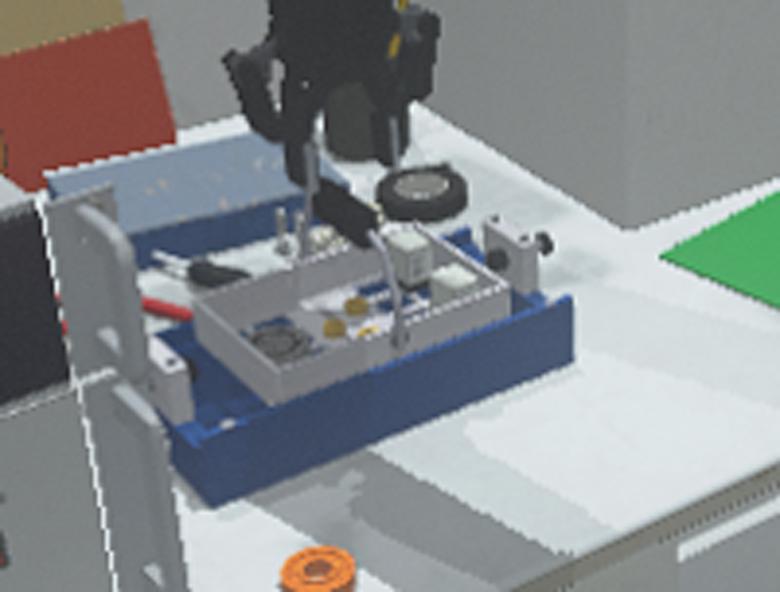

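The gripper sits above and astride the bar (bar at about (345,205) in the crop), which still needs about 45 mm of descent.

Run:
```python
from h import *
s=manip.observe()
for k in('time','joints','tcp_pos','ee_rot','force','wrist_torque'):print(k,np.round(s[k],4))
```

```text
time 2.8167
joints [-33.6409   6.0062  16.986  105.5322  -1.8389  69.0407  74.2768]
tcp_pos [0.5102 0.1352 0.169 ]
ee_rot [[ 1.     -0.005  -0.0062]
 [ 0.0061 -0.0021  1.    ]
 [-0.005  -1.     -0.0021]]
force [ 0.6724 -0.4656  0.8567]
wrist_torque [ 0.0712  0.023  -0.0548]
```

Call:
servo_tool(
  steps=[
    {"delta_pos": [0.003,0,0],"twist": [-0.2,0,0.5],"gripper": 0.05},
    {"delta_pos": [0,0,0],"twist": [0,0,0],"gripper": 0.05},
  ],
)

```text
time: 2.98
tcp_pos: [0.517, 0.1363, 0.1733]
ee_rot: [[1.0, -0.006, -0.006], [0.006, -0.003, 1.0], [-0.006, -1.0, -0.003]]
force: [0.5, 0.8, 0.4]
opening: 0.0501
```

Call:
servo_tool(
  steps=[
    {"delta_pos": [-0.0035,0,0],"twist": [0.2,0,-0.5],"gripper": 0.05},
    {"delta_pos": [0,0.02,-0.001],"twist": [0,0,0],"gripper": 0.05},
    {"delta_pos": [0,0.02,-0.001],"twist": [0,0,0],"gripper": 0.05},
    {"delta_pos": [0,0.0095,0],"twist": [0,0,0],"gripper": 0.05},
    {"delta_pos": [0,0,0],"twist": [0,0,0],"gripper": 0.05},
    {"delta_pos": [0,0,0],"twist": [0,0,0],"gripper": 0.05},
    {"delta_pos": [0,0,0],"twist": [0,0,0],"gripper": 0.05},
    {"delta_pos": [0,0,0],"twist": [0,0,0],"gripper": 0.05},
  ],
)

```text
time: 3.65
tcp_pos: [0.5126, 0.1342, 0.1233]
ee_rot: [[1.0, 0.002, -0.006], [0.006, 0.001, 1.0], [0.002, -1.0, 0.001]]
force: [-0.6, 0.2, 0.9]
opening: 0.0496
```

Call:
servo_tool(
  steps=[
    {"delta_pos": [0,0,0],"twist": [0,0,0],"gripper": 0.03},
    {"delta_pos": [0,0,0],"twist": [0,0,0],"gripper": 0.022},
    {"delta_pos": [0,0,0],"twist": [0,0,0],"gripper": 0.018},
    {"delta_pos": [0,0,0],"twist": [0,0,0],"gripper": 0.0},
    {"delta_pos": [0,0,0],"twist": [0,0,0],"gripper": 0.0},
    {"delta_pos": [0,0,0],"twist": [0,0,0],"gripper": 0.0},
    {"delta_pos": [0,0,0],"twist": [0,0,0],"gripper": 0.0},
    {"delta_pos": [0,0,0],"twist": [0,0,0],"gripper": 0.0},
  ],
  grip_force=50,
)

```text
time: 4.32
tcp_pos: [0.5121, 0.1343, 0.1225]
ee_rot: [[1.0, 0.001, -0.006], [0.006, 0.001, 1.0], [0.001, -1.0, 0.001]]
force: [-0.4, 2.1, 6.2]
opening: 0.013
```

Call:
servo_tool(
  steps=[
    {"delta_pos": [0,-0.0003,0.002],"twist": [0,0,0],"gripper": 0.0},
    {"delta_pos": [0,0,0.002],"twist": [0,0,0],"gripper": 0.0},
    {"delta_pos": [0,0,0.002],"twist": [0,0,0],"gripper": 0.0},
    {"delta_pos": [0,0,0.002],"twist": [0,0,0],"gripper": 0.0},
    {"delta_pos": [0,0,0.002],"twist": [0,0,0],"gripper": 0.0},
    {"delta_pos": [0,0,0.002],"twist": [0,0,0],"gripper": 0.0},
    {"delta_pos": [0,0,0.002],"twist": [0,0,0],"gripper": 0.0},
    {"delta_pos": [0,0,0.001],"twist": [0,0,0],"gripper": 0.0},
    {"delta_pos": [0,0,0.001],"twist": [0,0,0],"gripper": 0.0},
    {"delta_pos": [0,0,0.001],"twist": [0,0,0],"gripper": 0.0},
    {"delta_pos": [0,0,0.001],"twist": [0,0,0],"gripper": 0.0},
  ],
)

```text
time: 5.23
tcp_pos: [0.5121, 0.1504, 0.1225]
ee_rot: [[1.0, 0.001, -0.005], [0.005, -0.001, 1.0], [0.001, -1.0, -0.001]]
force: [-1.2, -2.8, 5.5]
opening: 0.0129
```

Call:
servo_tool(
  steps=[
    {"delta_pos": [0,0,0.001],"twist": [0,0,0],"gripper": 0.0},
    {"delta_pos": [0,0,0.001],"twist": [0,0,0],"gripper": 0.0},
    {"delta_pos": [0,0,0.001],"twist": [0,0,0],"gripper": 0.0},
  ],
)

```text
time: 5.48
tcp_pos: [0.5121, 0.1534, 0.1225]
ee_rot: [[1.0, 0.001, -0.005], [0.005, -0.001, 1.0], [0.001, -1.0, -0.001]]
force: [0.2, -2.4, 5.9]
opening: 0.0132
```

Call:
servo_tool(
  steps=[
    {"delta_pos": [0,0,0.001],"twist": [0,0,0],"gripper": 0.0},
    {"delta_pos": [0,0,0.001],"twist": [0,0,0],"gripper": 0.0},
  ],
)

```text
time: 5.65
tcp_pos: [0.5121, 0.1554, 0.1225]
ee_rot: [[1.0, 0.001, -0.005], [0.005, -0.001, 1.0], [0.001, -1.0, -0.001]]
force: [0.1, -3.0, 5.2]
opening: 0.0134
```

Call:
servo_tool(
  steps=[
    {"delta_pos": [0,0,0.001],"twist": [0,0,0],"gripper": 0.0},
    {"delta_pos": [0,0,0.001],"twist": [0,0,0],"gripper": 0.0},
  ],
)

```text
time: 5.82
tcp_pos: [0.5121, 0.1574, 0.1225]
ee_rot: [[1.0, 0.001, -0.005], [0.005, -0.001, 1.0], [0.001, -1.0, -0.001]]
force: [-0.3, -2.9, 5.8]
opening: 0.0132
```

Call:
servo_tool(
  steps=[
    {"delta_pos": [0,0,0.0005],"twist": [0,0,0],"gripper": 0.0},
    {"delta_pos": [0,0,0.0005],"twist": [0,0,0],"gripper": 0.0},
  ],
)

```text
time: 5.98
tcp_pos: [0.5121, 0.1585, 0.1225]
ee_rot: [[1.0, 0.001, -0.005], [0.005, -0.001, 1.0], [0.001, -1.0, -0.001]]
force: [1.2, -2.7, 5.6]
opening: 0.0133
```

Call:
servo_tool(
  steps=[
    {"delta_pos": [0,0,0.0005],"twist": [0,0,0],"gripper": 0.0},
    {"delta_pos": [0,0,0.0005],"twist": [0,0,0],"gripper": 0.0},
  ],
)

```text
time: 6.15
tcp_pos: [0.512, 0.1594, 0.1225]
ee_rot: [[1.0, 0.001, -0.005], [0.005, -0.001, 1.0], [0.001, -1.0, -0.001]]
force: [0.2, -2.8, 5.2]
opening: 0.0132
```

Call:
servo_tool(
  steps=[
    {"delta_pos": [0,0,0.001],"twist": [0,0,0],"gripper": 0.0},
    {"delta_pos": [0,0,0.0005],"twist": [0,0,0],"gripper": 0.0},
  ],
)

```text
time: 6.32
tcp_pos: [0.5121, 0.161, 0.1225]
ee_rot: [[1.0, 0.001, -0.005], [0.005, -0.001, 1.0], [0.001, -1.0, -0.001]]
force: [-0.5, -2.9, 5.6]
opening: 0.0127
```

Call:
servo_tool(
  steps=[
    {"delta_pos": [0,0,0.001],"twist": [0,0,0],"gripper": 0.0},
    {"delta_pos": [0,0,0.0005],"twist": [0,0,0],"gripper": 0.0},
  ],
)

```text
time: 6.48
tcp_pos: [0.512, 0.1625, 0.1225]
ee_rot: [[1.0, 0.001, -0.005], [0.005, -0.001, 1.0], [0.001, -1.0, -0.001]]
force: [-1.2, -2.8, 5.7]
opening: 0.013
```

Call:
servo_tool(
  steps=[
    {"delta_pos": [0,0,0.0005],"twist": [0,0,0],"gripper": 0.0},
    {"delta_pos": [0,0,0.0005],"twist": [0,0,0],"gripper": 0.0},
  ],
)

```text
time: 6.65
tcp_pos: [0.5121, 0.1634, 0.1225]
ee_rot: [[1.0, 0.001, -0.005], [0.005, -0.001, 1.0], [0.001, -1.0, -0.001]]
force: [0.1, -2.9, 5.8]
opening: 0.0133
```

Call:
servo_tool(
  steps=[
    {"delta_pos": [0,0,0.0005],"twist": [0,0,0],"gripper": 0.0},
    {"delta_pos": [0,0,0.0005],"twist": [0,0,0],"gripper": 0.0},
  ],
)

```text
time: 6.82
tcp_pos: [0.512, 0.1643, 0.1225]
ee_rot: [[1.0, 0.001, -0.005], [0.005, -0.001, 1.0], [0.001, -1.0, -0.001]]
force: [-0.5, -4.9, 6.8]
opening: 0.0132
```

Call:
servo_tool(
  steps=[
    {"delta_pos": [0,0,0.0005],"twist": [0,0,0],"gripper": 0.0},
    {"delta_pos": [0,0,0.0005],"twist": [0,0,0],"gripper": 0.0},
  ],
)

```text
time: 6.98
tcp_pos: [0.512, 0.1644, 0.1225]
ee_rot: [[1.0, 0.001, -0.004], [0.004, -0.003, 1.0], [0.001, -1.0, -0.003]]
force: [-1.4, -6.1, 7.6]
opening: 0.0135
```

Call:
servo_tool(
  steps=[
    {"delta_pos": [0,0,0.0005],"twist": [0,0,0],"gripper": 0.0},
    {"delta_pos": [0,0,0.0005],"twist": [0,0,0],"gripper": 0.0},
  ],
)

```text
time: 7.15
tcp_pos: [0.512, 0.1644, 0.1225]
ee_rot: [[1.0, 0.0, -0.004], [0.004, -0.004, 1.0], [0.0, -1.0, -0.004]]
force: [-0.5, -8.2, 7.0]
opening: 0.0131
```

Call:
servo_tool(
  steps=[
    {"delta_pos": [0,0,-0.001],"twist": [0,0,0],"gripper": 0.0},
    {"delta_pos": [0,0,-0.002],"twist": [0,0,0],"gripper": 0.0},
    {"delta_pos": [0,0,-0.003],"twist": [0,0,0],"gripper": 0.0},
    {"delta_pos": [0,0,-0.003],"twist": [0,0,0],"gripper": 0.0},
    {"delta_pos": [0,0,-0.003],"twist": [0,0,0],"gripper": 0.0},
    {"delta_pos": [0,0,-0.003],"twist": [0,0,0],"gripper": 0.0},
    {"delta_pos": [0,0,-0.003],"twist": [0,0,0],"gripper": 0.0},
    {"delta_pos": [0,0,-0.003],"twist": [0,0,0],"gripper": 0.0},
    {"delta_pos": [0,0,-0.003],"twist": [0,0,0],"gripper": 0.0},
    {"delta_pos": [0,0,-0.003],"twist": [0,0,0],"gripper": 0.0},
    {"delta_pos": [0,0,-0.003],"twist": [0,0,0],"gripper": 0.0},
    {"delta_pos": [0,0,-0.003],"twist": [0,0,0],"gripper": 0.0},
    {"delta_pos": [0,0,-0.003],"twist": [0,0,0],"gripper": 0.0},
    {"delta_pos": [0,0,-0.002],"twist": [0,0,0],"gripper": 0.0},
    {"delta_pos": [0,0,-0.001],"twist": [0,0,0],"gripper": 0.0},
    {"delta_pos": [0,0,-0.001],"twist": [0,0,0],"gripper": 0.0},
    {"delta_pos": [0,0,-0.001],"twist": [0,0,0],"gripper": 0.0},
  ],
)

```text
time: 8.57
tcp_pos: [0.5118, 0.1275, 0.1225]
ee_rot: [[1.0, 0.001, -0.007], [0.007, 0.001, 1.0], [0.001, -1.0, 0.001]]
force: [-0.1, 2.5, 4.9]
opening: 0.0132
```

Call:
servo_tool(
  steps=[
    {"delta_pos": [0,0,-0.001],"twist": [0,0,0],"gripper": 0.0},
    {"delta_pos": [0,0,-0.001],"twist": [0,0,0],"gripper": 0.0},
  ],
)

```text
time: 8.73
tcp_pos: [0.5118, 0.1256, 0.1225]
ee_rot: [[1.0, 0.001, -0.007], [0.007, 0.001, 1.0], [0.001, -1.0, 0.001]]
force: [0.7, 2.0, 5.5]
opening: 0.0136
```

Call:
servo_tool(
  steps=[
    {"delta_pos": [0,0,-0.001],"twist": [0,0,0],"gripper": 0.0},
    {"delta_pos": [0,0,-0.001],"twist": [0,0,0],"gripper": 0.0},
  ],
)

```text
time: 8.9
tcp_pos: [0.5118, 0.1236, 0.1225]
ee_rot: [[1.0, 0.001, -0.007], [0.007, 0.001, 1.0], [0.001, -1.0, 0.001]]
force: [0.6, 3.7, 5.1]
opening: 0.0133
```

Call:
servo_tool(
  steps=[
    {"delta_pos": [0,0,-0.001],"twist": [0,0,0],"gripper": 0.0},
    {"delta_pos": [0,0,-0.001],"twist": [0,0,0],"gripper": 0.0},
  ],
)

```text
time: 9.07
tcp_pos: [0.5118, 0.1216, 0.1225]
ee_rot: [[1.0, 0.001, -0.007], [0.007, 0.001, 1.0], [0.001, -1.0, 0.001]]
force: [-0.3, 2.7, 4.5]
opening: 0.0132
```

Call:
servo_tool(
  steps=[
    {"delta_pos": [0,0,-0.001],"twist": [0,0,0],"gripper": 0.0},
    {"delta_pos": [0,0,-0.0005],"twist": [0,0,0],"gripper": 0.0},
  ],
)

```text
time: 9.23
tcp_pos: [0.5119, 0.12, 0.1225]
ee_rot: [[1.0, 0.001, -0.007], [0.007, 0.001, 1.0], [0.001, -1.0, 0.001]]
force: [0.1, 2.8, 6.2]
opening: 0.0138
```

Call:
servo_tool(
  steps=[
    {"delta_pos": [0,0,-0.0005],"twist": [0,0,0],"gripper": 0.0},
    {"delta_pos": [0,0,-0.0005],"twist": [0,0,0],"gripper": 0.0},
  ],
)

```text
time: 9.4
tcp_pos: [0.5119, 0.1191, 0.1225]
ee_rot: [[1.0, 0.001, -0.007], [0.007, 0.001, 1.0], [0.001, -1.0, 0.001]]
force: [0.3, 3.6, 5.6]
opening: 0.0134
```

Call:
servo_tool(
  steps=[
    {"delta_pos": [0,0,-0.0005],"twist": [0,0,0],"gripper": 0.0},
    {"delta_pos": [0,0,-0.0005],"twist": [0,0,0],"gripper": 0.0},
  ],
)

```text
time: 9.57
tcp_pos: [0.5119, 0.1181, 0.1226]
ee_rot: [[1.0, 0.001, -0.007], [0.007, 0.001, 1.0], [0.001, -1.0, 0.001]]
force: [0.8, 2.4, 5.1]
opening: 0.0132
```

Call:
servo_tool(
  steps=[
    {"delta_pos": [0,0,-0.0005],"twist": [0,0,0],"gripper": 0.0},
    {"delta_pos": [0,0,-0.0005],"twist": [0,0,0],"gripper": 0.0},
    {"delta_pos": [0,0,-0.0005],"twist": [0,0,0],"gripper": 0.0},
  ],
)

```text
time: 9.82
tcp_pos: [0.5119, 0.1166, 0.1225]
ee_rot: [[1.0, 0.001, -0.007], [0.007, 0.001, 1.0], [0.001, -1.0, 0.001]]
force: [-0.0, 2.9, 5.2]
opening: 0.0137
```

Call:
servo_tool(
  steps=[
    {"delta_pos": [0,0,-0.0005],"twist": [0,0,0],"gripper": 0.0},
    {"delta_pos": [0,0,-0.0005],"twist": [0,0,0],"gripper": 0.0},
    {"delta_pos": [0,0,-0.0005],"twist": [0,0,0],"gripper": 0.0},
  ],
)

```text
time: 10.07
tcp_pos: [0.5119, 0.1151, 0.1225]
ee_rot: [[1.0, 0.001, -0.007], [0.007, 0.001, 1.0], [0.001, -1.0, 0.001]]
force: [-0.5, 2.3, 5.5]
opening: 0.0138
```

Call:
servo_tool(
  steps=[
    {"delta_pos": [0,0,-0.0005],"twist": [0,0,0],"gripper": 0.0},
    {"delta_pos": [0,0,-0.0005],"twist": [0,0,0],"gripper": 0.0},
  ],
)

```text
time: 10.23
tcp_pos: [0.5119, 0.1148, 0.1225]
ee_rot: [[1.0, 0.001, -0.007], [0.007, 0.002, 1.0], [0.001, -1.0, 0.002]]
force: [0.0, 5.5, 4.6]
opening: 0.0135
```

Call:
servo_tool(
  steps=[
    {"delta_pos": [0,0,-0.0005],"twist": [0,0,0],"gripper": 0.0},
    {"delta_pos": [0,0,-0.0005],"twist": [0,0,0],"gripper": 0.0},
  ],
)

```text
time: 10.4
tcp_pos: [0.5119, 0.1148, 0.1226]
ee_rot: [[1.0, 0.001, -0.008], [0.008, 0.003, 1.0], [0.001, -1.0, 0.003]]
force: [0.5, 7.8, 4.1]
opening: 0.0136
```

Stops felt at TCP y = 0.1641 (left) and 0.1149 (right), so the middle is 0.1395. Now a first test stroke with a wide margin.

Call:
servo_tool(
  steps=[
    {"delta_pos": [0,0,0.002],"twist": [0,0,0],"gripper": 0.0},
    {"delta_pos": [0,0,0.003],"twist": [0,0,0],"gripper": 0.0},
    {"delta_pos": [0,0,0.003],"twist": [0,0,0],"gripper": 0.0},
    {"delta_pos": [0,0,0.002],"twist": [0,0,0],"gripper": 0.0},
    {"delta_pos": [0,0,0],"twist": [0,0,0],"gripper": 0.0},
    {"delta_pos": [0,0,0.025],"twist": [0,0,0],"gripper": 0.0},
  ],
)

```text
time: 10.9
tcp_pos: [0.5128, 0.1393, 0.1226]
ee_rot: [[1.0, 0.001, 0.003], [-0.003, -0.006, 1.0], [0.001, -1.0, -0.006]]
force: [1.1, -4.8, 4.8]
opening: 0.0134
```

Call:
servo_tool(
  steps=[
    {"delta_pos": [0,0,0],"twist": [0,0,0],"gripper": 0.0},
  ],
)

```text
time: 10.98
tcp_pos: [0.5118, 0.15, 0.1225]
ee_rot: [[1.0, 0.001, -0.008], [0.008, 0.002, 1.0], [0.001, -1.0, 0.002]]
force: [0.7, 4.8, 4.9]
opening: 0.0134
```

Call:
servo_tool(
  steps=[
    {"delta_pos": [0,0,0],"twist": [0,0,0],"gripper": 0.0},
  ],
)

```text
time: 11.07
tcp_pos: [0.5117, 0.1488, 0.1225]
ee_rot: [[1.0, 0.001, -0.008], [0.008, 0.001, 1.0], [0.001, -1.0, 0.001]]
force: [-1.0, 2.6, 6.1]
opening: 0.0133
```

Call:
servo_tool(
  steps=[
    {"delta_pos": [0,0,0],"twist": [0,0,0],"gripper": 0.0},
  ],
)

```text
time: 11.15
tcp_pos: [0.5118, 0.1481, 0.1225]
ee_rot: [[1.0, 0.001, -0.007], [0.007, 0.001, 1.0], [0.001, -1.0, 0.001]]
force: [0.5, 2.9, 5.9]
opening: 0.0135
```

Call:
servo_tool(
  steps=[
    {"delta_pos": [0,0,-0.005],"twist": [0,0,0],"gripper": 0.0},
    {"delta_pos": [0,0,-0.009],"twist": [0,0,0],"gripper": 0.0},
    {"delta_pos": [0,0,-0.009],"twist": [0,0,0],"gripper": 0.0},
    {"delta_pos": [0,0,-0.005],"twist": [0,0,0],"gripper": 0.0},
    {"delta_pos": [0,0,0],"twist": [0,0,0],"gripper": 0.0},
    {"delta_pos": [0,0,0.034],"twist": [0,0,0],"gripper": 0.0},
    {"delta_pos": [0,0,0],"twist": [0,0,0],"gripper": 0.0},
    {"delta_pos": [0,0,-0.006],"twist": [0,0,0],"gripper": 0.0},
    {"delta_pos": [0,0,-0.011],"twist": [0,0,0],"gripper": 0.0},
    {"delta_pos": [0,0,-0.011],"twist": [0,0,0],"gripper": 0.0},
    {"delta_pos": [0,0,-0.006],"twist": [0,0,0],"gripper": 0.0},
    {"delta_pos": [0,0,0],"twist": [0,0,0],"gripper": 0.0},
    {"delta_pos": [0,0,0.034],"twist": [0,0,0],"gripper": 0.0},
    {"delta_pos": [0,0,0],"twist": [0,0,0],"gripper": 0.0},
  ],
)

```text
time: 12.32
tcp_pos: [0.5114, 0.1576, 0.1225]
ee_rot: [[1.0, 0.001, -0.01], [0.01, 0.003, 1.0], [0.001, -1.0, 0.003]]
force: [0.8, 4.1, 6.3]
opening: 0.0132
```

Call:
servo_tool(
  steps=[
    {"delta_pos": [0,0,0],"twist": [0,0,0],"gripper": 0.0},
  ],
)

```text
time: 12.4
tcp_pos: [0.5115, 0.1556, 0.1225]
ee_rot: [[1.0, 0.001, -0.01], [0.01, 0.001, 1.0], [0.001, -1.0, 0.001]]
force: [-0.9, 3.0, 6.2]
opening: 0.0134
```

Run:
```python
from h import *
a,d=cap('scene');b,_=cap('top')
x=cv2.resize(a[180:290,135:265,::-1],(640,540),interpolation=cv2.INTER_CUBIC)
cv2.imwrite('pics/s2.png',x);cv2.imwrite('pics/t2.png',b[:,:,::-1])
```

```text
(no output)
```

View pics/s2.png

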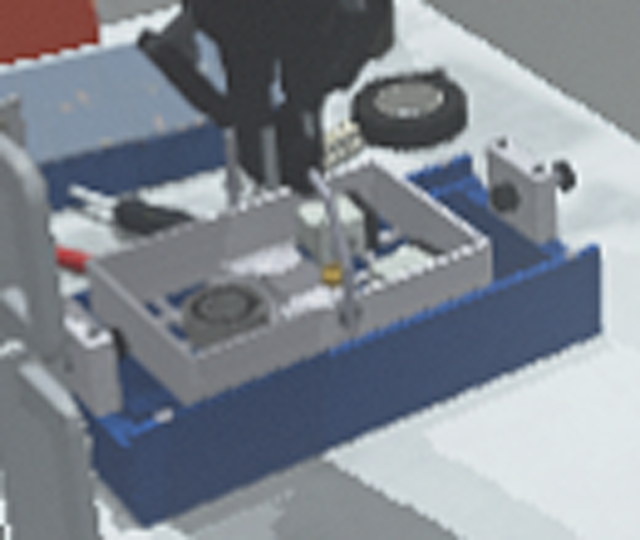

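The sieve still rides on the runners, clear of the left tip. One nut is visible at (332,273), the bearing is at (225,310), and one relay has toppled. I'll continue with the same stroke.

Call:
servo_tool(
  steps=[
    {"delta_pos": [0,0,-0.006],"twist": [0,0,0],"gripper": 0.0},
    {"delta_pos": [0,0,-0.011],"twist": [0,0,0],"gripper": 0.0},
    {"delta_pos": [0,0,-0.011],"twist": [0,0,0],"gripper": 0.0},
    {"delta_pos": [0,0,-0.006],"twist": [0,0,0],"gripper": 0.0},
    {"delta_pos": [0,0,0],"twist": [0,0,0],"gripper": 0.0},
    {"delta_pos": [0,0,0.034],"twist": [0,0,0],"gripper": 0.0},
    {"delta_pos": [0,0,0],"twist": [0,0,0],"gripper": 0.0},
    {"delta_pos": [0,0,-0.006],"twist": [0,0,0],"gripper": 0.0},
    {"delta_pos": [0,0,-0.011],"twist": [0,0,0],"gripper": 0.0},
    {"delta_pos": [0,0,-0.011],"twist": [0,0,0],"gripper": 0.0},
    {"delta_pos": [0,0,-0.006],"twist": [0,0,0],"gripper": 0.0},
    {"delta_pos": [0,0,0],"twist": [0,0,0],"gripper": 0.0},
    {"delta_pos": [0,0,0.034],"twist": [0,0,0],"gripper": 0.0},
    {"delta_pos": [0,0,0],"twist": [0,0,0],"gripper": 0.0},
    {"delta_pos": [0,0,-0.006],"twist": [0,0,0],"gripper": 0.0},
    {"delta_pos": [0,0,-0.011],"twist": [0,0,0],"gripper": 0.0},
    {"delta_pos": [0,0,-0.011],"twist": [0,0,0],"gripper": 0.0},
    {"delta_pos": [0,0,-0.006],"twist": [0,0,0],"gripper": 0.0},
  ],
)

```text
time: 14.0
tcp_pos: [0.5119, 0.1186, 0.1225]
ee_rot: [[1.0, 0.001, -0.007], [0.007, 0.0, 1.0], [0.001, -1.0, 0.0]]
force: [0.3, 2.7, 6.3]
opening: 0.0133
```

```bash
cat > two.py <<'E'
from h import *
import sys
a,d=cap('scene');b,_=cap('top')
x=cv2.resize(a[180:290,135:265,::-1],(590,500),interpolation=cv2.INTER_CUBIC)
y=cv2.resize(b[150:215,140:262,::-1],(760,405),interpolation=cv2.INTER_CUBIC)
for n,i in(('s',a),('t',b)):
    j=i.astype(int);m=(j[...,0]>j[...,2]*1.35)&(j[...,1]>j[...,2]*1.15)&(j[...,0]>60)
    w=np.zeros_like(m);w[(slice(180,290),slice(135,265)) if n=='s' else (slice(155,212),slice(142,262))]=1
    k,l,st,c=cv2.connectedComponentsWithStats((m&w).astype(np.uint8));print(n,[(st[q,4],c[q].round(0).tolist()) for q in range(1,k) if st[q,4]>1])
cv2.imwrite('pics/%s_s.png'%sys.argv[1],x);cv2.imwrite('pics/%s_t.png'%sys.argv[1],y)
E
python3 two.py a3
```

```text
s [(np.int32(2), [136.0, 180.0]), (np.int32(2), [140.0, 181.0]), (np.int32(2), [153.0, 180.0]), (np.int32(17), [152.0, 187.0]), (np.int32(2), [142.0, 184.0]), (np.int32(4), [146.0, 186.0]), (np.int32(12), [143.0, 190.0]), (np.int32(6), [136.0, 192.0]), (np.int32(14), [182.0, 256.0])]
t []
```

View pics/a3_t.png

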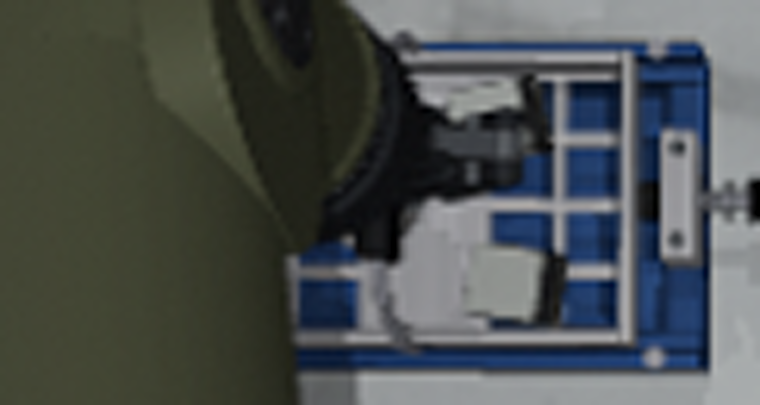

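The top view is mostly blocked by the arm. The visible solid middle (440,270) is bare of nuts, and the relays lie at (490,100) and (515,280).

View pics/a3_s.png

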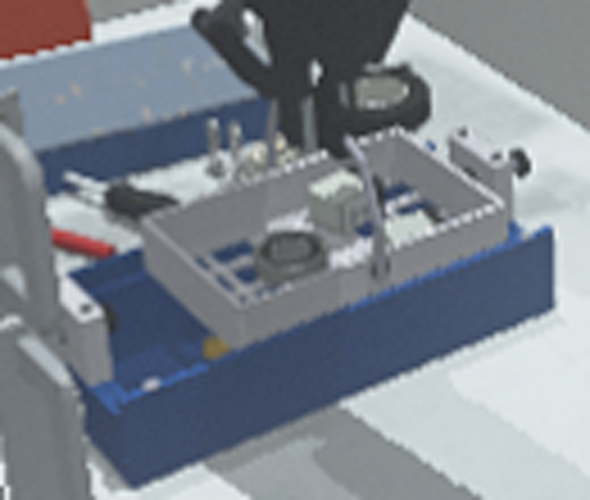

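One nut is visible down in the bin at (215,347), and none show in the pan. The bearing is at (290,255). I'll do two more left strokes, then right strokes to clear anything hidden.

Call:
servo_tool(
  steps=[
    {"delta_pos": [0,0,0],"twist": [0,0,0],"gripper": 0.0},
    {"delta_pos": [0,0,0.034],"twist": [0,0,0],"gripper": 0.0},
    {"delta_pos": [0,0,0],"twist": [0,0,0],"gripper": 0.0},
    {"delta_pos": [0,0,-0.006],"twist": [0,0,0],"gripper": 0.0},
    {"delta_pos": [0,0,-0.011],"twist": [0,0,0],"gripper": 0.0},
    {"delta_pos": [0,0,-0.011],"twist": [0,0,0],"gripper": 0.0},
    {"delta_pos": [0,0,-0.006],"twist": [0,0,0],"gripper": 0.0},
    {"delta_pos": [0,0,0],"twist": [0,0,0],"gripper": 0.0},
    {"delta_pos": [0,0,0.034],"twist": [0,0,0],"gripper": 0.0},
    {"delta_pos": [0,0,0],"twist": [0,0,0],"gripper": 0.0},
    {"delta_pos": [0,0,0.003],"twist": [0,0,0],"gripper": 0.0},
    {"delta_pos": [0,0,0.003],"twist": [0,0,0],"gripper": 0.0},
    {"delta_pos": [0,0,0],"twist": [0,0,0],"gripper": 0.0},
  ],
)

```text
time: 15.18
tcp_pos: [0.5115, 0.159, 0.1225]
ee_rot: [[1.0, 0.0, -0.008], [0.008, -0.001, 1.0], [0.0, -1.0, -0.001]]
force: [-0.5, -0.3, 6.6]
opening: 0.0132
```

Call:
servo_tool(
  steps=[
    {"delta_pos": [0,0,-0.034],"twist": [0,0,0],"gripper": 0.0},
    {"delta_pos": [0,0,0],"twist": [0,0,0],"gripper": 0.0},
  ],
)

```text
time: 15.35
tcp_pos: [0.512, 0.1198, 0.1225]
ee_rot: [[1.0, 0.0, -0.004], [0.004, -0.003, 1.0], [0.0, -1.0, -0.003]]
force: [-0.7, -4.3, 6.9]
opening: 0.0133
```

Call:
servo_tool(
  steps=[
    {"delta_pos": [0,0,0.006],"twist": [0,0,0],"gripper": 0.0},
    {"delta_pos": [0,0,0.011],"twist": [0,0,0],"gripper": 0.0},
    {"delta_pos": [0,0,0.011],"twist": [0,0,0],"gripper": 0.0},
    {"delta_pos": [0,0,0.006],"twist": [0,0,0],"gripper": 0.0},
    {"delta_pos": [0,0,0],"twist": [0,0,0],"gripper": 0.0},
    {"delta_pos": [0,0,-0.034],"twist": [0,0,0],"gripper": 0.0},
    {"delta_pos": [0,0,0],"twist": [0,0,0],"gripper": 0.0},
    {"delta_pos": [0,0,0.006],"twist": [0,0,0],"gripper": 0.0},
    {"delta_pos": [0,0,0.011],"twist": [0,0,0],"gripper": 0.0},
    {"delta_pos": [0,0,0.011],"twist": [0,0,0],"gripper": 0.0},
    {"delta_pos": [0,0,0.006],"twist": [0,0,0],"gripper": 0.0},
    {"delta_pos": [0,0,0],"twist": [0,0,0],"gripper": 0.0},
    {"delta_pos": [0,0,-0.034],"twist": [0,0,0],"gripper": 0.0},
    {"delta_pos": [0,0,0],"twist": [0,0,0],"gripper": 0.0},
    {"delta_pos": [0,0,0.007],"twist": [0,0,0],"gripper": 0.0},
    {"delta_pos": [0,0,0.007],"twist": [0,0,0],"gripper": 0.0},
    {"delta_pos": [0,0,0],"twist": [0,0,0],"gripper": 0.0},
    {"delta_pos": [0,0,0],"twist": [0,0,0],"gripper": 0.0},
  ],
)

```text
time: 16.85
tcp_pos: [0.5118, 0.1394, 0.1225]
ee_rot: [[1.0, 0.001, -0.008], [0.008, 0.0, 1.0], [0.001, -1.0, 0.0]]
force: [1.3, 1.7, 6.4]
opening: 0.0133
```

Call:
servo_tool(
  steps=[
    {"delta_pos": [0,0,0],"twist": [0,0,0],"gripper": 0.03},
    {"delta_pos": [0,0,0],"twist": [0,0,0],"gripper": 0.05},
    {"delta_pos": [0,0,0],"twist": [0,0,0],"gripper": 0.05},
    {"delta_pos": [0,-0.01,0],"twist": [0,0,0],"gripper": 0.05},
    {"delta_pos": [0,-0.03,0],"twist": [0,0,0],"gripper": 0.05},
    {"delta_pos": [0,-0.036,0],"twist": [0,0,0],"gripper": 0.05},
    {"delta_pos": [0,-0.036,0],"twist": [0,0,0],"gripper": 0.05},
    {"delta_pos": [0,-0.036,0.02],"twist": [0,0,0],"gripper": 0.05},
    {"delta_pos": [0,-0.036,0.036],"twist": [0,0,0],"gripper": 0.05},
    {"delta_pos": [0,-0.036,0.036],"twist": [0,0,0],"gripper": 0.05},
    {"delta_pos": [0,0,0.036],"twist": [0,0,0],"gripper": 0.05},
    {"delta_pos": [0,0,0.036],"twist": [0,0,0],"gripper": 0.05},
    {"delta_pos": [0,0,0.036],"twist": [0,0,0],"gripper": 0.05},
    {"delta_pos": [0,0,0.036],"twist": [0,0,0],"gripper": 0.05},
  ],
)

```text
time: 18.02
tcp_pos: [0.5098, 0.3636, 0.3299]
ee_rot: [[1.0, 0.0, -0.006], [0.006, 0.0, 1.0], [0.0, -1.0, 0.0]]
force: [0.4, 1.2, 0.6]
opening: 0.0502
```

```bash
python3 two.py a4
```

```text
s [(np.int32(2), [138.0, 182.0]), (np.int32(2), [140.0, 184.0]), (np.int32(5), [153.0, 187.0]), (np.int32(22), [142.0, 190.0])]
t [(np.int32(13), [184.0, 179.0]), (np.int32(7), [211.0, 178.0])]
```

View pics/a4_t.png

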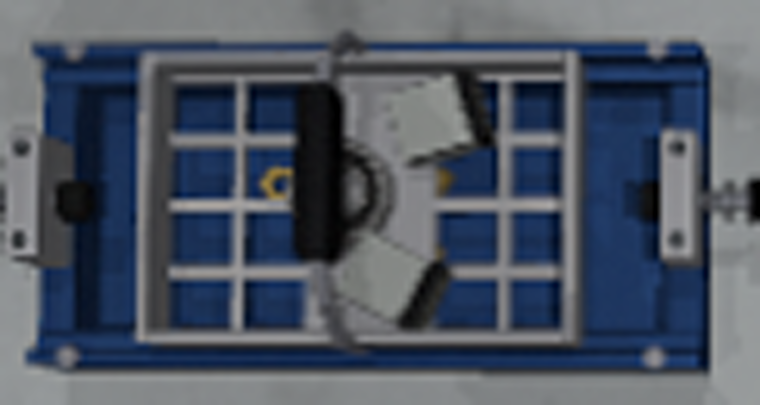

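Top view: nuts at (278,183), seen through a left hole, and at (443,180) and (440,252), partly hidden by the edge of the solid floor. The bearing is under the bar at (360,190) and both relays lie toppled at (435,115) and (395,285). I'll check depth and the side view for the other two.

Run:
```python
from h import *
P={n:manip.camera_params(n) for n in('top','scene')}
b,d=cap('top');print('t',manip.observe()['time'])
import h
class M:camera_params=staticmethod(lambda n:P[n])
h.manip=M
for u,v in((184,179),(183,179),(185,180),(211,178),(210,190),(211,191),(180,170),(205,195)): print(u,v,b[v,u],world('top',d,u,v).round(3))
```

```text
t 18.1667
184 179 [14 33 67] [0.527 0.189 0.005]
183 179 [116 100  58] [0.527 0.19  0.008]
185 180 [56 62 84] [0.525 0.186 0.004]
211 178 [92 76 36] [0.529 0.115 0.015]
210 190 [84 77 59] [0.498 0.118 0.009]
211 191 [44 50 67] [0.496 0.117 0.001]
180 170 [ 1 15 39] [0.551 0.2   0.006]
205 195 [136 139 137] [0.48  0.119 0.07 ]
```

View pics/a4_s.png

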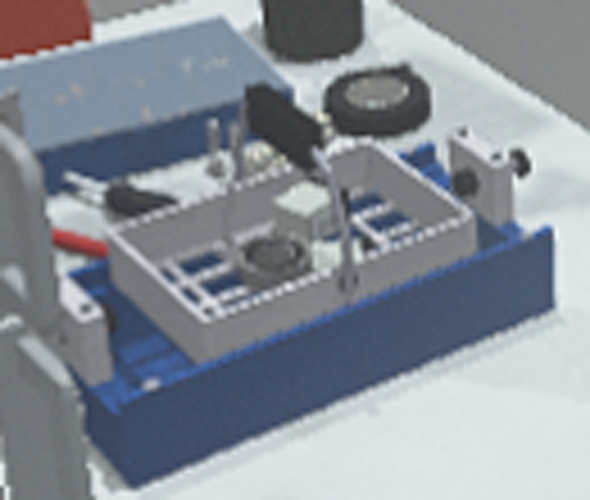

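Depth confirms those three nuts lie on the bin floor (z ≈ 0.008–0.015). No nut shows in the pan from the side, but the strips under the bar and behind the front wall are hidden. I'll regrasp, shake more, and look again with the sieve shifted.

Call:
servo_tool(
  steps=[
    {"delta_pos": [0,0,-0.036],"twist": [0,0,0],"gripper": 0.05},
    {"delta_pos": [0,0,-0.036],"twist": [0,0,0],"gripper": 0.05},
    {"delta_pos": [0,0,-0.036],"twist": [0,0,0],"gripper": 0.05},
    {"delta_pos": [0,0,-0.036],"twist": [0,0,0],"gripper": 0.05},
    {"delta_pos": [0,0,-0.036],"twist": [0,0,0],"gripper": 0.05},
    {"delta_pos": [0,0.02,-0.036],"twist": [0,0,0],"gripper": 0.05},
    {"delta_pos": [0,0.035,-0.02],"twist": [0,0,0],"gripper": 0.05},
    {"delta_pos": [0,0.035,0],"twist": [0,0,0],"gripper": 0.05},
    {"delta_pos": [0,0.035,0],"twist": [0,0,0],"gripper": 0.05},
    {"delta_pos": [0,0.035,0],"twist": [0,0,0],"gripper": 0.05},
    {"delta_pos": [0,0,0],"twist": [0,0,0],"gripper": 0.05},
    {"delta_pos": [0,0,0],"twist": [0,0,0],"gripper": 0.05},
  ],
)

```text
time: 19.17
tcp_pos: [0.5105, 0.1247, 0.1685]
ee_rot: [[1.0, -0.003, -0.005], [0.005, -0.002, 1.0], [-0.003, -1.0, -0.001]]
force: [0.3, 0.5, 1.7]
opening: 0.0499
```

Call:
servo_tool(
  steps=[
    {"delta_pos": [0,0,0.0145],"twist": [0,0,0],"gripper": 0.05},
    {"delta_pos": [0,0,0],"twist": [0,0,0],"gripper": 0.05},
    {"delta_pos": [0,0,0],"twist": [0,0,0],"gripper": 0.05},
    {"delta_pos": [0,0,0],"twist": [0,0,0],"gripper": 0.05},
  ],
)

```text
time: 19.5
tcp_pos: [0.5127, 0.1404, 0.1711]
ee_rot: [[1.0, 0.003, -0.006], [0.006, 0.001, 1.0], [0.003, -1.0, 0.001]]
force: [-0.2, -0.2, -0.5]
opening: 0.0503
```

Call:
servo_tool(
  steps=[
    {"delta_pos": [-0.001,0.025,-0.001],"twist": [0,0,0],"gripper": 0.05},
    {"delta_pos": [0,0.023,0],"twist": [0,0,0],"gripper": 0.05},
    {"delta_pos": [0,0,0],"twist": [0,0,0],"gripper": 0.05},
    {"delta_pos": [0,0,0],"twist": [0,0,0],"gripper": 0.03},
    {"delta_pos": [0,0,0],"twist": [0,0,0],"gripper": 0.02},
    {"delta_pos": [0,0,0],"twist": [0,0,0],"gripper": 0.0},
    {"delta_pos": [0,0,0],"twist": [0,0,0],"gripper": 0.0},
    {"delta_pos": [0,0,0],"twist": [0,0,0],"gripper": 0.0},
    {"delta_pos": [0,0,0],"twist": [0,0,0],"gripper": 0.0},
  ],
  grip_force=50,
)

```text
time: 20.25
tcp_pos: [0.5119, 0.1398, 0.1231]
ee_rot: [[1.0, 0.003, -0.006], [0.006, 0.001, 1.0], [0.003, -1.0, 0.001]]
force: [-0.9, -0.4, 6.5]
opening: 0.0137
```

Call:
servo_tool(
  steps=[
    {"delta_pos": [0,0,-0.006],"twist": [0,0,0],"gripper": 0.0},
    {"delta_pos": [0,0,-0.008],"twist": [0,0,0],"gripper": 0.0},
    {"delta_pos": [0,0,-0.006],"twist": [0,0,0],"gripper": 0.0},
    {"delta_pos": [0,0,0],"twist": [0,0,0],"gripper": 0.0},
    {"delta_pos": [0,0,0.034],"twist": [0,0,0],"gripper": 0.0},
    {"delta_pos": [0,0,0],"twist": [0,0,0],"gripper": 0.0},
    {"delta_pos": [0,0,-0.006],"twist": [0,0,0],"gripper": 0.0},
    {"delta_pos": [0,0,-0.011],"twist": [0,0,0],"gripper": 0.0},
    {"delta_pos": [0,0,-0.011],"twist": [0,0,0],"gripper": 0.0},
    {"delta_pos": [0,0,-0.006],"twist": [0,0,0],"gripper": 0.0},
    {"delta_pos": [0,0,0],"twist": [0,0,0],"gripper": 0.0},
  ],
)

```text
time: 21.17
tcp_pos: [0.5122, 0.1187, 0.1231]
ee_rot: [[1.0, 0.003, -0.005], [0.005, 0.001, 1.0], [0.003, -1.0, 0.001]]
force: [-0.7, -2.4, 5.7]
opening: 0.0132
```

Call:
servo_tool(
  steps=[
    {"delta_pos": [0,0,0.034],"twist": [0,0,0],"gripper": 0.0},
    {"delta_pos": [0,0,0],"twist": [0,0,0],"gripper": 0.0},
    {"delta_pos": [0,0,-0.006],"twist": [0,0,0],"gripper": 0.0},
    {"delta_pos": [0,0,-0.011],"twist": [0,0,0],"gripper": 0.0},
    {"delta_pos": [0,0,-0.011],"twist": [0,0,0],"gripper": 0.0},
    {"delta_pos": [0,0,-0.006],"twist": [0,0,0],"gripper": 0.0},
    {"delta_pos": [0,0,0],"twist": [0,0,0],"gripper": 0.0},
    {"delta_pos": [0,0,0.034],"twist": [0,0,0],"gripper": 0.0},
    {"delta_pos": [0,0,0],"twist": [0,0,0],"gripper": 0.0},
    {"delta_pos": [0,0,-0.006],"twist": [0,0,0],"gripper": 0.0},
    {"delta_pos": [0,0,-0.011],"twist": [0,0,0],"gripper": 0.0},
    {"delta_pos": [0,0,-0.011],"twist": [0,0,0],"gripper": 0.0},
    {"delta_pos": [0,0,-0.006],"twist": [0,0,0],"gripper": 0.0},
    {"delta_pos": [0,0,0],"twist": [0,0,0],"gripper": 0.0},
  ],
)

```text
time: 22.33
tcp_pos: [0.5121, 0.1188, 0.1231]
ee_rot: [[1.0, 0.003, -0.005], [0.005, 0.001, 1.0], [0.003, -1.0, 0.001]]
force: [-0.3, -2.0, 7.8]
opening: 0.0132
```

```bash
python3 two.py a5; python3 -c "
from h import *
print(manip.observe()['time'],manip.observe()['tcp_pos'])"
```

```text
s [(np.int32(4), [136.0, 181.0]), (np.int32(2), [142.0, 180.0]), (np.int32(2), [148.0, 180.0]), (np.int32(2), [153.0, 182.0]), (np.int32(2), [140.0, 184.0]), (np.int32(2), [144.0, 184.0]), (np.int32(7), [153.0, 187.0]), (np.int32(13), [143.0, 190.0]), (np.int32(4), [149.0, 189.0]), (np.int32(6), [136.0, 191.0]), (np.int32(14), [182.0, 256.0])]
t []
22.4333 [0.51215007 0.11882331 0.12304577]
```

Call:
servo_tool(
  steps=[
    {"delta_pos": [0,0,0],"twist": [0,0,0],"gripper": 0.03},
    {"delta_pos": [0,0,0],"twist": [0,0,0],"gripper": 0.05},
    {"delta_pos": [0,0,0],"twist": [0,0,0],"gripper": 0.05},
    {"delta_pos": [0,-0.01,0],"twist": [0,0,0],"gripper": 0.05},
    {"delta_pos": [0,-0.03,0],"twist": [0,0,0],"gripper": 0.05},
    {"delta_pos": [0,-0.036,0],"twist": [0,0,0],"gripper": 0.05},
    {"delta_pos": [0,-0.036,0.0],"twist": [0,0,0],"gripper": 0.05},
    {"delta_pos": [0,-0.036,0.02],"twist": [0,0,0],"gripper": 0.05},
    {"delta_pos": [0,-0.036,0.03],"twist": [0,0,0],"gripper": 0.05},
    {"delta_pos": [0,-0.03,0.03],"twist": [0,0,0],"gripper": 0.05},
    {"delta_pos": [0,0,0.036],"twist": [0,0,0],"gripper": 0.05},
    {"delta_pos": [0,0,0.036],"twist": [0,0,0],"gripper": 0.05},
    {"delta_pos": [0,0,0.036],"twist": [0,0,0],"gripper": 0.05},
    {"delta_pos": [0,0,0.036],"twist": [0,0,0],"gripper": 0.05},
  ],
)

```text
time: 23.6
tcp_pos: [0.5089, 0.3416, 0.3315]
ee_rot: [[1.0, 0.001, -0.006], [0.006, 0.001, 1.0], [0.001, -1.0, 0.001]]
force: [0.7, -0.3, -0.0]
opening: 0.05
```

```bash
python3 two.py a6; python3 -c "
from h import *
print(world('scene',None,182,256,.01));b,d=cap('top');np.savez('a6.npz',b=b,d=d)"
```

```text
s [(np.int32(2), [140.0, 180.0]), (np.int32(2), [153.0, 180.0]), (np.int32(4), [135.0, 184.0]), (np.int32(5), [142.0, 185.0]), (np.int32(4), [154.0, 187.0]), (np.int32(13), [144.0, 190.0]), (np.int32(5), [136.0, 192.0]), (np.int32(16), [182.0, 256.0])]
t [(np.int32(11), [183.0, 179.0])]
[0.52175631 0.18781304 0.01      ]
```

View pics/a6_t.png

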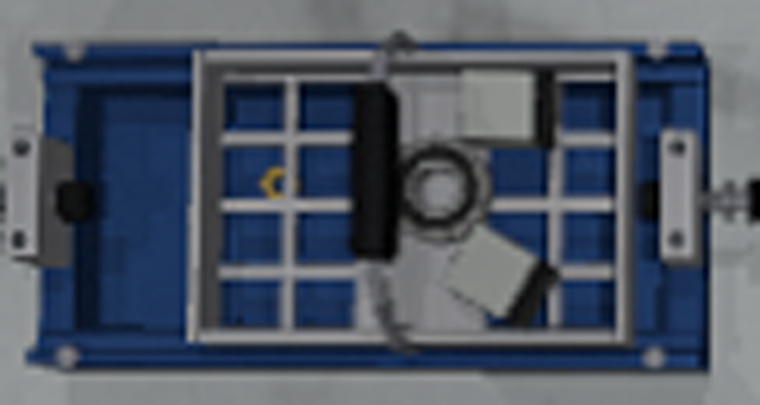

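Parts drift opposite to the fast stroke: the bearing is now at (440,190), and the relays at (500,105) and (500,275). The only nut visible is in the bin at (275,183), and two nuts are still unaccounted for. Next, fast-right strokes ending at the left side, then another look.

Call:
servo_tool(
  steps=[
    {"delta_pos": [0,0,-0.035],"twist": [0,0,0],"gripper": 0.05},
    {"delta_pos": [0,0,-0.035],"twist": [0,0,0],"gripper": 0.05},
    {"delta_pos": [0,0,-0.035],"twist": [0,0,0],"gripper": 0.05},
    {"delta_pos": [0,0,-0.035],"twist": [0,0,0],"gripper": 0.05},
    {"delta_pos": [0,0,-0.035],"twist": [0,0,0],"gripper": 0.05},
    {"delta_pos": [0,0.02,-0.035],"twist": [0,0,0],"gripper": 0.05},
    {"delta_pos": [0,0.035,-0.015],"twist": [0,0,0],"gripper": 0.05},
    {"delta_pos": [0,0.035,0],"twist": [0,0,0],"gripper": 0.05},
    {"delta_pos": [0,0.035,0],"twist": [0,0,0],"gripper": 0.05},
    {"delta_pos": [0,0.035,0],"twist": [0,0,0],"gripper": 0.05},
    {"delta_pos": [0,0,0],"twist": [0,0,0],"gripper": 0.05},
    {"delta_pos": [0,0,0],"twist": [0,0,0],"gripper": 0.05},
    {"delta_pos": [0,0,0],"twist": [0,0,0],"gripper": 0.05},
    {"delta_pos": [0,0,0],"twist": [0,0,0],"gripper": 0.05},
  ],
)

```text
time: 24.92
tcp_pos: [0.5126, 0.115, 0.1736]
ee_rot: [[1.0, 0.005, -0.006], [0.006, 0.002, 1.0], [0.005, -1.0, 0.002]]
force: [-0.7, 0.0, -0.4]
opening: 0.0498
```

Call:
servo_tool(
  steps=[
    {"delta_pos": [0,0.025,0.004],"twist": [-0.1,0,0.25],"gripper": 0.05},
    {"delta_pos": [0,0.0255,0],"twist": [0,0,0],"gripper": 0.05},
    {"delta_pos": [0,0,0],"twist": [0,0,0],"gripper": 0.05},
    {"delta_pos": [0,0,0],"twist": [0,0,0],"gripper": 0.03},
    {"delta_pos": [0,0,0],"twist": [0,0,0],"gripper": 0.02},
    {"delta_pos": [0,0,0],"twist": [0,0,0],"gripper": 0.0},
    {"delta_pos": [0,0,0],"twist": [0,0,0],"gripper": 0.0},
    {"delta_pos": [0,0,0],"twist": [0,0,0],"gripper": 0.0},
    {"delta_pos": [0,0,0],"twist": [0,0,0],"gripper": 0.0},
  ],
  grip_force=50,
)

```text
time: 25.67
tcp_pos: [0.5123, 0.119, 0.1225]
ee_rot: [[1.0, -0.0, -0.006], [0.006, -0.0, 1.0], [-0.0, -1.0, -0.0]]
force: [-0.8, -0.7, 7.2]
opening: 0.0131
```

Call:
servo_tool(
  steps=[
    {"delta_pos": [0,0,0.006],"twist": [0,0,0],"gripper": 0.0},
    {"delta_pos": [0,0,0.009],"twist": [0,0,0],"gripper": 0.0},
    {"delta_pos": [0,0,0.01],"twist": [0,0,0],"gripper": 0.0},
    {"delta_pos": [0,0,0.009],"twist": [0,0,0],"gripper": 0.0},
    {"delta_pos": [0,0,0.006],"twist": [0,0,0],"gripper": 0.0},
    {"delta_pos": [0,0,0],"twist": [0,0,0],"gripper": 0.0},
    {"delta_pos": [0,0,-0.034],"twist": [0,0,0],"gripper": 0.0},
    {"delta_pos": [0,0,0],"twist": [0,0,0],"gripper": 0.0},
    {"delta_pos": [0,0,0.006],"twist": [0,0,0],"gripper": 0.0},
    {"delta_pos": [0,0,0.011],"twist": [0,0,0],"gripper": 0.0},
    {"delta_pos": [0,0,0.011],"twist": [0,0,0],"gripper": 0.0},
    {"delta_pos": [0,0,0.006],"twist": [0,0,0],"gripper": 0.0},
    {"delta_pos": [0,0,0],"twist": [0,0,0],"gripper": 0.0},
    {"delta_pos": [0,0,-0.034],"twist": [0,0,0],"gripper": 0.0},
    {"delta_pos": [0,0,0],"twist": [0,0,0],"gripper": 0.0},
    {"delta_pos": [0,0,0.006],"twist": [0,0,0],"gripper": 0.0},
    {"delta_pos": [0,0,0.011],"twist": [0,0,0],"gripper": 0.0},
    {"delta_pos": [0,0,0.011],"twist": [0,0,0],"gripper": 0.0},
    {"delta_pos": [0,0,0.006],"twist": [0,0,0],"gripper": 0.0},
    {"delta_pos": [0,0,0],"twist": [0,0,0],"gripper": 0.0},
  ],
)

```text
time: 27.33
tcp_pos: [0.5122, 0.1606, 0.1225]
ee_rot: [[1.0, 0.0, -0.007], [0.007, 0.001, 1.0], [0.0, -1.0, 0.001]]
force: [1.0, 2.6, 7.0]
opening: 0.0136
```

Call:
servo_tool(
  steps=[
    {"delta_pos": [0,0,-0.034],"twist": [0,0,0],"gripper": 0.0},
    {"delta_pos": [0,0,0],"twist": [0,0,0],"gripper": 0.0},
    {"delta_pos": [0,0,0.006],"twist": [0,0,0],"gripper": 0.0},
    {"delta_pos": [0,0,0.011],"twist": [0,0,0],"gripper": 0.0},
    {"delta_pos": [0,0,0.011],"twist": [0,0,0],"gripper": 0.0},
    {"delta_pos": [0,0,0.006],"twist": [0,0,0],"gripper": 0.0},
    {"delta_pos": [0,0,0],"twist": [0,0,0],"gripper": 0.0},
    {"delta_pos": [0,0,-0.034],"twist": [0,0,0],"gripper": 0.0},
    {"delta_pos": [0,0,0],"twist": [0,0,0],"gripper": 0.0},
    {"delta_pos": [0,0,0.006],"twist": [0,0,0],"gripper": 0.0},
    {"delta_pos": [0,0,0.011],"twist": [0,0,0],"gripper": 0.0},
    {"delta_pos": [0,0,0.011],"twist": [0,0,0],"gripper": 0.0},
    {"delta_pos": [0,0,0.006],"twist": [0,0,0],"gripper": 0.0},
    {"delta_pos": [0,0,0],"twist": [0,0,0],"gripper": 0.0},
  ],
)

```text
time: 28.5
tcp_pos: [0.5122, 0.1606, 0.1225]
ee_rot: [[1.0, 0.0, -0.007], [0.007, 0.001, 1.0], [0.0, -1.0, 0.001]]
force: [0.0, 2.7, 6.4]
opening: 0.0133
```

```bash
python3 two.py a7
```

```text
s [(np.int32(37), [139.0, 183.0]), (np.int32(85), [146.0, 186.0])]
t [(np.int32(12), [209.0, 179.0]), (np.int32(16), [208.0, 190.0]), (np.int32(23), [205.0, 200.0])]
```

Call:
servo_tool(
  steps=[
    {"delta_pos": [0,0,0],"twist": [0,0,0],"gripper": 0.03},
    {"delta_pos": [0,0,0],"twist": [0,0,0],"gripper": 0.05},
    {"delta_pos": [0,0,0],"twist": [0,0,0],"gripper": 0.05},
    {"delta_pos": [0,-0.01,0],"twist": [0,0,0],"gripper": 0.05},
    {"delta_pos": [0,-0.03,0],"twist": [0,0,0],"gripper": 0.05},
    {"delta_pos": [0,-0.036,0],"twist": [0,0,0],"gripper": 0.05},
    {"delta_pos": [0,-0.036,0.0],"twist": [0,0,0],"gripper": 0.05},
    {"delta_pos": [0,-0.036,0.02],"twist": [0,0,0],"gripper": 0.05},
    {"delta_pos": [0,-0.036,0.03],"twist": [0,0,0],"gripper": 0.05},
    {"delta_pos": [0,-0.03,0.03],"twist": [0,0,0],"gripper": 0.05},
    {"delta_pos": [0,0,0.036],"twist": [0,0,0],"gripper": 0.05},
    {"delta_pos": [0,0,0.036],"twist": [0,0,0],"gripper": 0.05},
    {"delta_pos": [0,0,0.036],"twist": [0,0,0],"gripper": 0.05},
  ],
)

```text
time: 29.68
tcp_pos: [0.5102, 0.3446, 0.3308]
ee_rot: [[1.0, -0.003, -0.005], [0.005, -0.001, 1.0], [-0.003, -1.0, -0.001]]
force: [0.5, -0.3, -0.5]
opening: 0.0502
```

```bash
sed -i "s/^cv2.imwrite.*//" two.py
cat >> two.py <<'E'
x=cv2.resize(a[195:275,145:255,::-1],(380,300),interpolation=cv2.INTER_CUBIC)
y=cv2.resize(b[152:212,140:262,::-1],(600,295),interpolation=cv2.INTER_CUBIC)
o=np.zeros((600,600,3),np.uint8);o[:295]=y;o[300:,:380]=x
cv2.imwrite('pics/%s_c.png'%sys.argv[1],o)
print(manip.observe()['tcp_pos'],manip.observe()['time'])
E
python3 two.py a8
```

```text
s [(np.int32(2), [136.0, 180.0]), (np.int32(2), [136.0, 186.0]), (np.int32(6), [153.0, 188.0]), (np.int32(2), [136.0, 189.0]), (np.int32(2), [148.0, 189.0]), (np.int32(12), [140.0, 191.0])]
t [(np.int32(14), [210.0, 179.0]), (np.int32(16), [208.0, 190.0]), (np.int32(24), [205.0, 200.0])]
[0.50694855 0.35075958 0.32819853] 29.7833
```

View pics/a8_c.png

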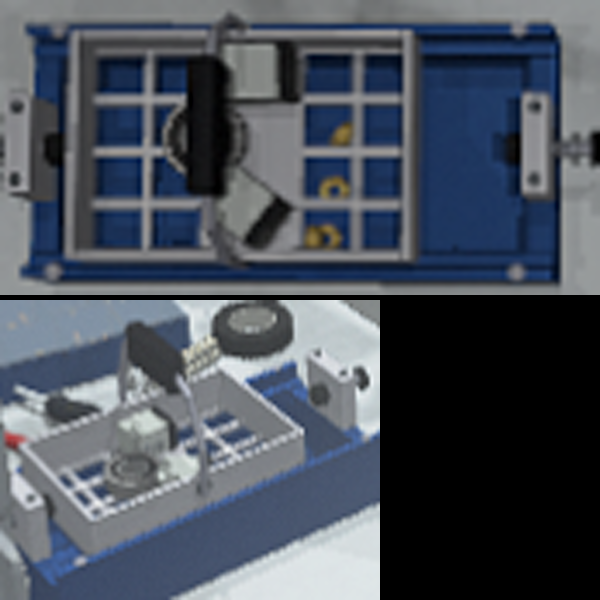

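Top view: brass at (343,135), (333,188) and a wider, possibly double patch at (322,238), all seen through the right grid. The earlier left nut is now hidden under the pan. I'll check that patch numerically.

Run:
```python
from h import *
P=manip.camera_params('top')
B=[];D=[]
for i in range(4):
    b,d=cap('top');B.append(b.astype(float));D.append(d)
b=np.mean(B,0);d=np.median(D,0)
import h
class M:camera_params=staticmethod(lambda n:P)
h.manip=M
for v in range(195,206):
    print(v,' '.join('%4d'%(b[v,u,0]-b[v,u,2]) for u in range(196,216)),'|',' '.join('%3d'%(1000*world('top',d,u,v)[2]) for u in range(198,214)))
for u,v in((210,179),(208,190),(203,200),(207,200)): print(world('top',d,u,v).round(3), world('top',None,u,v,.011).round(3))
```

```text
195    0    1   -1   -3   -2  -13  -60  -63  -66  -66  -66  -66  -66  -67  -70  -21   -3  -19  -61  -65 |  62  52  49  48   4   5   3   4   2   4   5   6   5  50  48   3
196    0    0   -2   -3   -2  -13  -61  -62  -66  -67  -67  -66  -64  -65  -67  -19   -3  -18  -59  -62 |  55  49  49  49   3   4   4   3   5   3   5   4   4  48  49   4
197    0   -1   -3   -3   -3  -15  -45  -39  -51  -34  -16  -28  -57  -65  -66  -18   -2  -17  -59  -60 |  49  50  48   4   5   5   5   4   5   4   4   3   3  48  50   4
198   -1   -3   -4   -4   -3  -16    9   51   35   55   74   53   -9  -58  -62  -16   -1  -17  -60  -56 |  52  49  50   4  21  21  20  11  12   7   3   2   4  48  50   4
199   -3   -4   -4   -4   -4  -10   31   65   53   37   31   55   53  -26  -65  -18   -2  -19  -60  -58 |  48  49  48   4  24  27  22   9  12  10   5   5   4  48  50   4
200   -3   -4   -4   -4   -4   -4   49   71   59   22  -49   35   67   -1  -68  -19   -2  -20  -60  -58 |  48  49  50   4  25  26  24   4   3  11  11   3   4  50  49   5
201   -3   -3   -4   -4   -4   -1   52   69   59   22  -14   41   58  -29  -71  
[... 229 characters left out ...]
11  11   4   4   5  48  50   4
203   -3   -3   -3   -2   -3   -3   -4   -4   -5   -4   -4   -4   -3   -6   -8   -3   -2   -6   -7   -7 |  79  79  80  82  78  80  79  80  80  81  80  80  80  82  81  79
204   -1   -1   -1   -1   -1   -1   -1   -1   -1   -1   -1    0    0    0    0    0    0    0    0    0 |  81  79  80  81  78  81  81  79  81  81  81  79  81  79  79  81
205  -18  -18  -18  -18  -18  -18  -18  -17  -18  -18  -18  -17  -16  -16  -16  -17  -17  -16  -15  -15 |  56  56  56  57  58  57  55  58  56  57  57  58  58  57  59  58
[0.526 0.117 0.021] [0.527 0.119 0.011]
[0.499 0.125 0.004] [0.498 0.123 0.011]
[0.471 0.133 0.026] [0.472 0.136 0.011]
[0.472 0.125 0.011] [0.472 0.125 0.011]
```

All five nuts are in the bin: left (0.527, 0.190), right (0.527, 0.118), (0.498, 0.123), (0.472, 0.125), and one leaning at (0.471, 0.133) with its top at 26 mm, below the pan floor. Now regrasp to lift.

Call:
servo_tool(
  steps=[
    {"delta_pos": [0,0,-0.035],"twist": [0,0,0],"gripper": 0.05},
    {"delta_pos": [0,0,-0.035],"twist": [0,0,0],"gripper": 0.05},
    {"delta_pos": [0,0,-0.035],"twist": [0,0,0],"gripper": 0.05},
    {"delta_pos": [0,0,-0.035],"twist": [0,0,0],"gripper": 0.05},
    {"delta_pos": [0,0,-0.035],"twist": [0,0,0],"gripper": 0.05},
    {"delta_pos": [0,0.03,-0.01],"twist": [0,0,0],"gripper": 0.05},
    {"delta_pos": [0,0.035,0],"twist": [0,0,0],"gripper": 0.05},
    {"delta_pos": [0,0.035,0],"twist": [0,0,0],"gripper": 0.05},
    {"delta_pos": [0,0.035,0],"twist": [0,0,0],"gripper": 0.05},
    {"delta_pos": [0,0.025,0],"twist": [0,0,0],"gripper": 0.05},
    {"delta_pos": [0,0,0],"twist": [0,0,0],"gripper": 0.05},
    {"delta_pos": [0,0,0],"twist": [0,0,0],"gripper": 0.05},
    {"delta_pos": [0,0,0],"twist": [0,0,0],"gripper": 0.05},
    {"delta_pos": [0,0,0],"twist": [0,0,0],"gripper": 0.05},
  ],
)

```text
time: 31.15
tcp_pos: [0.5122, 0.158, 0.1722]
ee_rot: [[1.0, -0.0, -0.005], [0.005, 0.0, 1.0], [-0.0, -1.0, 0.0]]
force: [0.0, -1.7, 0.2]
opening: 0.0498
```

Call:
servo_tool(
  steps=[
    {"delta_pos": [0,0.025,0.0025],"twist": [0,0,0],"gripper": 0.05},
    {"delta_pos": [0,0.0245,0],"twist": [0,0,0],"gripper": 0.05},
    {"delta_pos": [0,0,0],"twist": [0,0,0],"gripper": 0.05},
    {"delta_pos": [0,0,0],"twist": [0,0,0],"gripper": 0.03},
    {"delta_pos": [0,0,0],"twist": [0,0,0],"gripper": 0.02},
    {"delta_pos": [0,0,0],"twist": [0,0,0],"gripper": 0.0},
    {"delta_pos": [0,0,0],"twist": [0,0,0],"gripper": 0.0},
    {"delta_pos": [0,0,0],"twist": [0,0,0],"gripper": 0.0},
    {"delta_pos": [0,0,0],"twist": [0,0,0],"gripper": 0.0},
    {"delta_pos": [0,0,-0.003],"twist": [0,0,0],"gripper": 0.0},
    {"delta_pos": [0,0,-0.005],"twist": [0,0,0],"gripper": 0.0},
    {"delta_pos": [0,0,-0.005],"twist": [0,0,0],"gripper": 0.0},
    {"delta_pos": [0,0,-0.005],"twist": [0,0,0],"gripper": 0.0},
    {"delta_pos": [0,0,-0.003],"twist": [0,0,0],"gripper": 0.0},
    {"delta_pos": [0,0,0],"twist": [0,0,0],"gripper": 0.0},
  ],
  grip_force=60,
)

```text
time: 32.4
tcp_pos: [0.5121, 0.1399, 0.1223]
ee_rot: [[1.0, -0.0, -0.006], [0.006, 0.0, 1.0], [-0.0, -1.0, 0.0]]
force: [-0.0, 0.4, 5.7]
opening: 0.0131
```

Call:
servo_tool(
  steps=[
    {"delta_pos": [0,-0.004,0],"twist": [0,0,0],"gripper": 0.0},
    {"delta_pos": [0,-0.01,0],"twist": [0,0,0],"gripper": 0.0},
    {"delta_pos": [0,-0.016,0],"twist": [0,0,0],"gripper": 0.0},
    {"delta_pos": [0,-0.02,0],"twist": [0,0,0],"gripper": 0.0},
    {"delta_pos": [0,-0.02,0],"twist": [0,0,0],"gripper": 0.0},
    {"delta_pos": [0,-0.016,0],"twist": [0,0,0],"gripper": 0.0},
    {"delta_pos": [0,-0.01,0],"twist": [0,0,0],"gripper": 0.0},
    {"delta_pos": [0,-0.004,0],"twist": [0,0,0],"gripper": 0.0},
    {"delta_pos": [0,0,0],"twist": [0,0,0],"gripper": 0.0},
    {"delta_pos": [0,0,0],"twist": [0,0,0],"gripper": 0.0},
  ],
)

```text
time: 33.23
tcp_pos: [0.5102, 0.1394, 0.219]
ee_rot: [[1.0, -0.006, -0.006], [0.006, -0.002, 1.0], [-0.006, -1.0, -0.002]]
force: [-1.2, -0.1, -5.8]
opening: 0.0129
```

Sieve lifted (5.8 N load). Moving to the mat.

Call:
servo_tool(
  steps=[
    {"delta_pos": [-0.0008,0,-0.006],"twist": [0,0,0],"gripper": 0.0},
    {"delta_pos": [-0.0016,0,-0.012],"twist": [0,0,0],"gripper": 0.0},
    {"delta_pos": [-0.0024,0,-0.018],"twist": [0,0,0],"gripper": 0.0},
    {"delta_pos": [-0.0032,0,-0.024],"twist": [0,0,0],"gripper": 0.0},
    {"delta_pos": [-0.0037,0,-0.0284],"twist": [0,0,0],"gripper": 0.0},
    {"delta_pos": [-0.0037,0,-0.0284],"twist": [0,0,0],"gripper": 0.0},
    {"delta_pos": [-0.0037,0,-0.0284],"twist": [0,0,0],"gripper": 0.0},
    {"delta_pos": [-0.0037,0,-0.0284],"twist": [0,0,0],"gripper": 0.0},
    {"delta_pos": [-0.0037,0,-0.0284],"twist": [0,0,0],"gripper": 0.0},
    {"delta_pos": [-0.0037,0,-0.0284],"twist": [0,0,0],"gripper": 0.0},
    {"delta_pos": [-0.0037,0,-0.0284],"twist": [0,0,0],"gripper": 0.0},
    {"delta_pos": [-0.0037,0,-0.0284],"twist": [0,0,0],"gripper": 0.0},
    {"delta_pos": [-0.0037,0,-0.0284],"twist": [0,0,0],"gripper": 0.0},
    {"delta_pos": [-0.0037,0,-0.0284],"twist": [0,0,0],"gripper": 0.0},
    {"delta_pos": [-0.0032,0,-0.024],"twist": [0,0,0],"gripper": 0.0},
    {"delta_pos": [-0.0024,0,-0.018],"twist": [0,0,0],"gripper": 0.0},
    {"delta_pos": [-0.0016,0,-0.012],"twist": [0,0,0],"gripper": 0.0},
    {"delta_pos": [-0.0008,0,-0.006],"twist": [0,0,0],"gripper": 0.0},
    {"delta_pos": [0,0,0],"twist": [0,0,0],"gripper": 0.0},
  ],
)

```text
time: 34.82
tcp_pos: [0.4587, -0.2671, 0.2205]
ee_rot: [[1.0, -0.006, -0.002], [0.002, -0.002, 1.0], [-0.006, -1.0, -0.002]]
force: [0.8, 0.4, -5.8]
opening: 0.0131
```

Call:
servo_tool(
  steps=[
    {"delta_pos": [0,0,0],"twist": [0,-1.5,0],"gripper": 0.0},
    {"delta_pos": [0,0,0],"twist": [0,-2.5,0],"gripper": 0.0},
    {"delta_pos": [0,0,0],"twist": [0,-2.5,0],"gripper": 0.0},
    {"delta_pos": [0,0,0],"twist": [0,-2.2,0],"gripper": 0.0},
    {"delta_pos": [0,0,0],"twist": [0,-1.4,0],"gripper": 0.0},
    {"delta_pos": [0,0,0],"twist": [0,0,0],"gripper": 0.0},
    {"delta_pos": [0,0,0],"twist": [0,0,0],"gripper": 0.0},
    {"delta_pos": [0,0,0],"twist": [0,0,0],"gripper": 0.0},
    {"delta_pos": [0,0,0],"twist": [0,0,0],"gripper": 0.0},
  ],
)

```text
time: 35.57
tcp_pos: [0.4604, -0.2645, 0.2209]
ee_rot: [[0.983, -0.004, -0.181], [0.181, -0.002, 0.983], [-0.005, -1.0, -0.001]]
force: [0.5, 0.1, -5.8]
opening: 0.0131
```

Run:
```python
from h import *
b,d=cap('top','t9.png');s=manip.observe();print(s['time'],s['tcp_pos'],s['ee_rot'],s['force'])
m=cv2.inRange(cv2.cvtColor(b,cv2.COLOR_RGB2HSV),(50,100,40),(75,255,255))
v,u=np.nonzero(m);print(len(u),u.min(),u.max(),v.min(),v.max())
n,l,st,c=cv2.connectedComponentsWithStats(m);print(st[1:][st[1:,4]>50])
b0=cv2.imread('pics/t0.png');m0=cv2.inRange(cv2.cvtColor(b0,cv2.COLOR_BGR2HSV),(50,100,40),(75,255,255))
p=cv2.findNonZero(m0);r=cv2.boxPoints(cv2.minAreaRect(p));w=np.array([world('top',None,x,y,.004) for x,y in r])
print(w.round(4),w.mean(0),[round(np.linalg.norm(w[i]-w[i-1]),4) for i in range(4)],[np.degrees(np.arctan2(*(w[i]-w[i-1])[1::-1])).round(2) for i in range(4)])
```

```text
35.6167 [ 0.46040523 -0.26459052  0.2209181 ] [[ 9.83430830e-01 -4.29209113e-03 -1.81232943e-01]
 [ 1.81227634e-01 -1.59838307e-03  9.83439876e-01]
 [-4.51069323e-03 -9.99989512e-01 -7.94053671e-04]] [-0.1713939  -0.07864516 -6.42044203]
2778 282 392 30 245
[[ 284   30    9   16   79]
 [ 307  165   86   81 2059]
 [ 343  182   12   10   87]
 [ 332  185   10    9   75]
 [ 334  196   10   10   77]
 [ 348  207   11    8   67]
 [ 336  208   10   10   74]
 [ 350  217   12   11   91]
 [ 338  220   11   10   79]]
[[ 0.9338 -0.0607  0.004 ]
 [ 0.9839 -0.2948  0.004 ]
 [ 0.3977 -0.3902  0.004 ]
 [ 0.3562 -0.1662  0.004 ]] [ 0.66789931 -0.22795051  0.004     ] [np.float64(0.5872), np.float64(0.2394), np.float64(0.5939), np.float64(0.2278)] [np.float64(10.35), np.float64(-77.91), np.float64(-170.76), np.float64(100.49)]
```

Run:
```python
from h import *
b0=cv2.imread('pics/t0.png');m=cv2.inRange(cv2.cvtColor(b0,cv2.COLOR_BGR2HSV),(50,100,40),(75,255,255))
n,l,st,c=cv2.connectedComponentsWithStats(m);k=1+st[1:,4].argmax();p=cv2.findNonZero((l==k).astype(np.uint8)).astype(np.float32)
r=cv2.boxPoints(cv2.minAreaRect(p));w=np.array([world('top',None,x,y,.004) for x,y in r])
print(w.mean(0),[round(np.linalg.norm(w[i]-w[i-1]),4) for i in range(4)],[np.degrees(np.arctan2(*(w[i]-w[i-1])[1::-1])).round(2) for i in range(4)])
```

```text
[ 0.46471023 -0.26233146  0.004     ] [np.float64(0.1775), np.float64(0.2296), np.float64(0.1793), np.float64(0.2278)] [np.float64(10.53), np.float64(-79.05), np.float64(-170.05), np.float64(100.49)]
```

Call:
servo_tool(
  steps=[
    {"delta_pos": [0,0.006,0],"twist": [0.1,0,-0.25],"gripper": 0.0},
    {"delta_pos": [0,0.014,0],"twist": [0,0,0],"gripper": 0.0},
    {"delta_pos": [0,0.02,0],"twist": [0,0,0],"gripper": 0.0},
    {"delta_pos": [0,0.024,0],"twist": [0,0,0],"gripper": 0.0},
    {"delta_pos": [0,0.024,0],"twist": [0,0,0],"gripper": 0.0},
    {"delta_pos": [0,0.018,0],"twist": [0,0,0],"gripper": 0.0},
    {"delta_pos": [0,0.01,0],"twist": [0,0,0],"gripper": 0.0},
    {"delta_pos": [0,0.005,0],"twist": [0,0,0],"gripper": 0.0},
    {"delta_pos": [0,0,0],"twist": [0,0,0],"gripper": 0.0},
    {"delta_pos": [0,0,0],"twist": [0,0,0],"gripper": 0.0},
    {"delta_pos": [0,0,0],"twist": [0,0,0],"gripper": 0.0},
    {"delta_pos": [0,0,0],"twist": [0,0,0],"gripper": 0.0},
  ],
)

```text
time: 36.62
tcp_pos: [0.4613, -0.2651, 0.1012]
ee_rot: [[0.983, 0.002, -0.181], [0.181, 0.0, 0.983], [0.002, -1.0, -0.0]]
force: [0.1, -0.0, -6.3]
opening: 0.0131
```

Call:
servo_tool(
  steps=[
    {"delta_pos": [0.0015,0.004,0.001],"twist": [0,0,0],"gripper": 0.0},
    {"delta_pos": [0.0014,0.006,0.0007],"twist": [0,0,0],"gripper": 0.0},
    {"delta_pos": [0,0.004,0],"twist": [0,0,0],"gripper": 0.0},
    {"delta_pos": [0,0.002,0],"twist": [0,0,0],"gripper": 0.0},
    {"delta_pos": [0,0.001,0],"twist": [0,0,0],"gripper": 0.0},
    {"delta_pos": [0,0.001,0],"twist": [0,0,0],"gripper": 0.0},
    {"delta_pos": [0,0,0],"twist": [0,0,0],"gripper": 0.0},
  ],
)

```text
time: 37.2
tcp_pos: [0.4628, -0.2625, 0.0817]
ee_rot: [[0.983, -0.001, -0.181], [0.181, 0.001, 0.983], [-0.0, -1.0, 0.001]]
force: [0.1, -0.9, -5.8]
opening: 0.0132
```

Call:
servo_tool(
  steps=[
    {"delta_pos": [0,0.0005,0],"twist": [0,0,0],"gripper": 0.0},
    {"delta_pos": [0,0.0005,0],"twist": [0,0,0],"gripper": 0.0},
  ],
)

```text
time: 37.37
tcp_pos: [0.4631, -0.2626, 0.0814]
ee_rot: [[0.983, 0.0, -0.181], [0.181, 0.001, 0.983], [0.0, -1.0, 0.001]]
force: [-1.8, 0.6, 0.3]
opening: 0.0132
```

Call:
servo_tool(
  steps=[
    {"delta_pos": [0,0.0005,0],"twist": [0,0,0],"gripper": 0.0},
    {"delta_pos": [0,0,0],"twist": [0,0,0],"gripper": 0.0},
  ],
)

```text
time: 37.53
tcp_pos: [0.4632, -0.2627, 0.0814]
ee_rot: [[0.983, 0.0, -0.181], [0.181, 0.001, 0.983], [0.001, -1.0, 0.001]]
force: [-2.9, 1.6, 3.1]
opening: 0.0137
```

Set down. Release, retreat and check.

Call:
servo_tool(
  steps=[
    {"delta_pos": [0,0,0],"twist": [0,0,0],"gripper": 0.025},
    {"delta_pos": [0,0,0],"twist": [0,0,0],"gripper": 0.04},
    {"delta_pos": [0,0,0],"twist": [0,0,0],"gripper": 0.05},
    {"delta_pos": [0,0,0],"twist": [0,0,0],"gripper": 0.05},
    {"delta_pos": [0,-0.01,0],"twist": [0,0,0],"gripper": 0.05},
    {"delta_pos": [0,-0.025,0],"twist": [0,0,0],"gripper": 0.05},
    {"delta_pos": [0,-0.03,0],"twist": [0,0,0],"gripper": 0.05},
    {"delta_pos": [0,-0.03,0],"twist": [0,0,0],"gripper": 0.05},
    {"delta_pos": [0,-0.03,0],"twist": [0,0,0],"gripper": 0.05},
    {"delta_pos": [0,-0.03,0],"twist": [0,0,0],"gripper": 0.05},
    {"delta_pos": [0,-0.03,0.01],"twist": [0,0,0],"gripper": 0.05},
    {"delta_pos": [0,-0.02,0.03],"twist": [0,0,0],"gripper": 0.05},
    {"delta_pos": [0,0,0.035],"twist": [0,0,0],"gripper": 0.05},
    {"delta_pos": [0,0,0.035],"twist": [0,0,0],"gripper": 0.05},
    {"delta_pos": [0,0,0.035],"twist": [0,0,0],"gripper": 0.05},
    {"delta_pos": [0,0,0.035],"twist": [0,0,0],"gripper": 0.05},
    {"delta_pos": [0,0,0.03],"twist": [0,0,0],"gripper": 0.05},
    {"delta_pos": [0,0,0.02],"twist": [0,0,0],"gripper": 0.05},
    {"delta_pos": [0,0,0],"twist": [0,0,0],"gripper": 0.05},
    {"delta_pos": [0,0,0],"twist": [0,0,0],"gripper": 0.05},
  ],
)

```text
time: 39.2
tcp_pos: [0.4212, -0.0359, 0.2864]
ee_rot: [[0.983, 0.001, -0.184], [0.184, 0.0, 0.983], [0.001, -1.0, 0.0]]
force: [0.2, 0.0, 0.9]
opening: 0.0499
```

Run:
```python
from h import *
b,d=cap('top','t10.png');print(manip.observe()['time'],manip.observe()['tcp_pos'])
x=cv2.resize(b[155:260,290:430,::-1],(800,600),interpolation=cv2.INTER_CUBIC)
y=cv2.resize(b[150:215,140:262,::-1],(300,160),interpolation=cv2.INTER_CUBIC)
x[:160,500:]=y
cv2.imwrite('pics/f.png',x)
```

```text
39.25 [ 0.42136084 -0.03711544  0.28627894]
```

View pics/f.png

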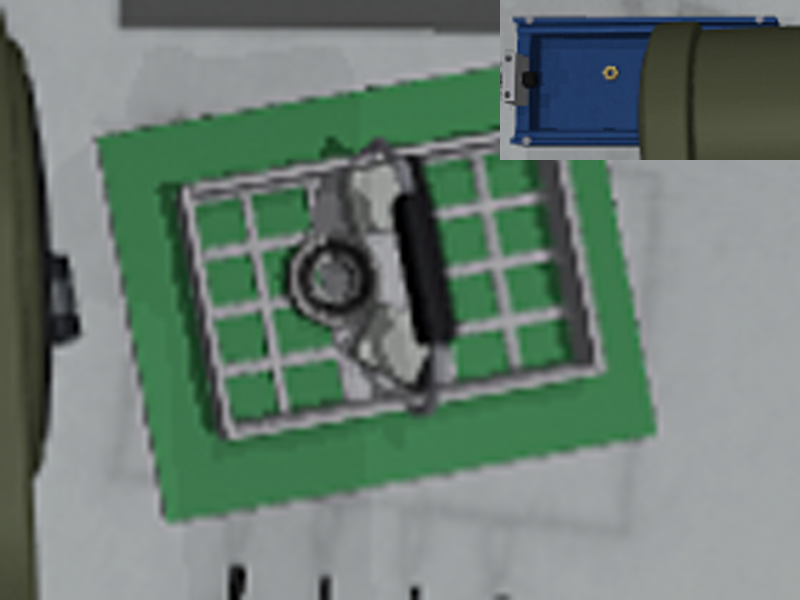

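Sieve flat on the mat, with the bearing at (335,280) and relays at (375,195) and (395,345) in it. Rim corners are at (182,185), (228,438) and (603,370); mat corners at (98,140), (165,520) and (655,435). The inset shows a nut in the bin.

Run:
```python
from h import *
f=lambda u,v,z:world('top',None,290+(u+.5)/5.714-.5,155+(v+.5)/5.714-.5,z)
m=[f(98,140,.004),f(165,520,.004),f(655,435,.004)];p=[f(182,185,.039),f(228,438,.039),f(603,370,.039)]
for q in(m,p): e=q[1]-q[2];print(((q[0]+q[2])/2).round(4),np.degrees(np.arctan2(-e[0],e[1])).round(2),np.linalg.norm(e).round(3),np.linalg.norm(q[0]-q[1]).round(3))
```

```text
[ 0.4633 -0.2619  0.004 ] 10.13 0.229 0.176
[ 0.4655 -0.2623  0.039 ] 10.64 0.17 0.113
```

```bash
python3 -c "
from cell import manip
print(manip.job_done())"
```

```text
the job is handed in; nothing more can be done
None
```

The sieve is flat and square in the middle of the green mat with the bearing and both relays still in it. All five nuts are in the bin. I handed the job in at about 39 s of the 72 s allowed, and no verdict was reported.

- **Feeling the stops:** I gripped the bar and slid the sieve to a light press on each stop screw, about 8 N including roughly 3 N of sliding friction. Left contact was at tool y = 0.164 m and right contact at 0.115 m, a stroke of about 49 mm.
- **Shaking:** I kept the sieve on the runners and turned back about 4 mm short of either stop at the closest recorded point. I let go of the bar three times for a clear look from above.
- **Nut count before lifting:** Depth readings put three nuts on the bin floor. A fourth leaned against another with its top at 26 mm, below the pan. The fifth was hidden under the pan at that moment, but an earlier look had placed it on the bin floor.
- **Placement:** By the last picture, the pan's centre is about 2 mm from the mat's centre and 0.5° off square, which is within what I can measure. The gripper is open and clear of everything.

- **Toppled relays:** Both relays fell over during the shaking, which the task allows.
- **Last look at the bin:** The arm covered most of it in the final picture, so only one nut was visible. The count of five rests on the checks before lifting.

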